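Open the code lock of the lock box

ROBOT

A 6-joint arm with a two-finger parallel gripper is mounted at the origin on a cart in front of the work surface, level with it; the furniture and walls round the work are solid. World frame = base frame: x ahead of the robot, y to its left, z up, the work surface at z = 0. Lengths are in m, angles in rad, forces in N, time in s.
With the tool pointing down it reaches from about 0.425 to 0.925 m from the base axis. Payload 12.5 kg.
Tool frame: the origin (TCP) lies at the very end of the fingers, on their centre line; the grasp point (between the pads) lies 19 mm behind it; y points along the fingers, x is the direction in which the jaws open and shut, and the axes are right-handed (so a half turn about y gives the same grasp; the last joint's range is limited). The gripper opens to 85 mm and grips with 20 to 120 N. Pads are 22 mm wide; open, the fingers measure 114 mm over their backs; the gripper's body (76 mm by 85 mm) begins 54 mm behind the grasp point. The pads swing forward as they close: fully open they stand 13 mm farther back than shut.
Start: joints at [1.132, 0.491, 1.559, -0, 1.092, -0.106], TCP at [0.204, 0.591, 0.201] pointing down, gripper open.
Joint ranges: [-3.1, 3.1], [-0.84, 2.19], [0.05, 2.79], [-1.13, 4.28], [0.06, 2.93], [-2.69, 2.69]. Speed limits (rad/s): [2.22, 2.22, 2.79, 3.14, 3.14, 3.14].

INTERFACE

Orientations are given as a unit quaternion [x, y, z, w].
In Python, from rig import ctrl gives the robot as it stands. The module is installed in compiled form; this text tells all that it offers.
- The arm moves only by the shell command python3 -m jog 'ROWS' [FORCE]. ROWS is JSON, a list of rows, each an object with "offset": the shift along the tool's x, y, z in units of 0.05 m (1.0 is 0.05 m), a list of three; "rotation": the turn, a rotation vector about the tool's x, y, z in units of 60 degrees (1.0 is 60 degrees), a list of three; "gripper": the opening, from -1 (shut) to 1 (fully open), so that 0 is half open. In form: [{"offset": [dx, dy, dz], "rotation": [wx, wy, wz], "gripper": gripper}, ...]. A call has 1 to 20 rows; each row shifts and turns the pose as measured when the row begins, along the tool's axes as they then stand; what a row does not reach is not made up. A row lasts 1/12 s, in which the tool goes at most 41.7 mm and 7.16 degrees, less where a joint would pass 70% of its speed; a pose out of reach is approached as far as the arm can. A call with a number of a shift or a turn outside -1 to 1 is refused whole. A call with a gripper value outside its range is refused whole. The fingers move at their own pace and stop on an object; FORCE is the grip in N (left out, the last holds). Time passes only in rows, so rows that do not move let the fingers close. It gives the time, the measured TCP pose, the force and the opening at its end, in the units of the state.
- ctrl.get_state(): the state, without advancing time (a new reading comes with each control period).
- ctrl.read_camera(name): name is "side" or "top"; returns a dict with "img" (400x640x3 uint8, red, green, blue), "z_map" (400x640 float32, m along the optical axis (not along the pixel's ray), 0 where there is no reading), "fx", "fy", "cx", "cy" (pixels), "D" ([k1, k2, p1, p2, k3] as OpenCV has them; the pictures are not rectified), "R" (3x3) and "t" (3): a world point X has camera coordinates R X + t. Camera axes: x right, y down, z forward; pixel columns grow to the right and rows downward; lengths in m; the calibration is good to about 2 mm. A picture is of the moment at which its call begins.
- ctrl.hand_in(): hands the job in, once; it reports no verdict.
The state is a dict: "clock": time; "joint_pos": joint angles; "qvel": joint speeds; "tau": joint torques, N m; "tool_pos": TCP position; "tcp_rot": TCP orientation; "contact_force": force on the tool from outside, world axes, zero at the start; "wrist_torque": the same for the moment, N m; "grip_width": finger opening in m.
Only numpy, scipy, OpenCV 4.12 (cv2) and the standard library are available. Lean on these libraries where they do the work, as an engineer would, in place of code of your own. Each camera call takes 0.05 s, during which the arm holds its last target.

TASK

Unlock the lock box: turn the left dial to mark 3 and the right dial to mark 5 (clockwise from the long mark, which is 0) and draw each one up; the lock is worn, so feel with a light pull, up to nearly half a mark to either side, for the spot where the dial comes up, and never force it. With both dials left up, slide the bolt's knob fully to the left and let go. Leave everything else where it is.

Things in the scene. Friction and masses are not known exactly. Their poses are not given: they have to be found in the camera images.
- lock_box: lock box 154 x 304 x 48 mm, fixed; origin: centre of the underside, x away from the robot, y left. On it the grey lock case 88 x 250 mm, centre at x 25 mm, deck 108 mm up; on the deck a dial left and right, a bolt knob between. Round each dial eight marks 45 degrees apart: 0 is the long one on the far side (+x), 1 to 7 follow clockwise seen from above.
- left_dial (a joint): angle of the left black dial, rad: 0 with the pointer at mark 0, growing clockwise seen from above, pi/4 a mark (mark 3 = 2.356); range -0.3 to 6.0. Stays where it is left (drag 0.04 N m).
- left_lift (a joint): how far the left dial (not its sprung bar) is drawn up, m: 0 down, 0.014 fully up; stays up. Takes about 3 N when free, else it stops at about 0.0015. A catch inside frees it within about 0.06 rad of one angle, somewhere within 0.33 rad either side of mark 3, different each time: not to be seen, only felt. Once up, the dial hardly turns.
- left_grip (a point): grip point in the left dial's bar, on its axis, at box x 25 mm, y +75 mm, 134 mm above the box's underside when down. Bar: 44 mm long, 13 thick, top 14 mm above this point; below it, 20 mm down, a round skirt 52 mm wide. Pulled up, the bar gives up to 6 mm on a spring of 2.5 N/mm before it stops hard. x axis: along the bar to the pointer (end with nose, white line).
- left_pointer (a point): tip of the left dial's pointer nose, 25.5 mm from the dial's axis, just above the skirt
- left_pin: steel locking pin hidden under the left dial, one piece with it: its lug meets the catch, its foot blocks the bolt. Origin on the dial's axis, 48 mm above the box's underside when down; x axis to the pointer. Must not bear more than 20 N (pulling up a dial that is not free, or pushing the bolt against it).
- right_dial (a joint): angle of the right black dial, rad: 0 with the pointer at mark 0, growing clockwise seen from above, pi/4 a mark (mark 5 = 3.927); range -0.3 to 6.0. Stays where it is left (drag 0.04 N m).
- right_lift (a joint): how far the right dial (not its sprung bar) is drawn up, m: 0 down, 0.014 fully up; stays up. Takes about 3 N when free, else it stops at about 0.0015. A catch inside frees it within about 0.06 rad of one angle, somewhere within 0.33 rad either side of mark 5, different each time: not to be seen, only felt. Once up, the dial hardly turns.
- right_grip (a point): grip point in the right dial's bar, on its axis, at box x 25 mm, y -75 mm, 134 mm above the box's underside when down. Bar: 44 mm long, 13 thick, top 14 mm above this point; below it, 20 mm down, a round skirt 52 mm wide. Pulled up, the bar gives up to 6 mm on a spring of 2.5 N/mm before it stops hard. x axis: along the bar to the pointer (end with nose, white line).
- right_pointer (a point): tip of the right dial's pointer nose, 25.5 mm from the dial's axis, just above the skirt
- right_pin: steel locking pin hidden under the right dial, one piece with it: its lug meets the catch, its foot blocks the bolt. Origin on the dial's axis, 48 mm above the box's underside when down; x axis to the pointer. Must not bear more than 20 N (pulling up a dial that is not free, or pushing the bolt against it).
- bolt (a joint): how far the bolt is drawn, m: 0 locked (its tongue in the keeper at the box's right end), 0.034 fully drawn, along the box's +y (left). It takes about 3 N; both dials' pins block it after 2 mm unless both dials are up.
- bolt_grip (a point): grip point of the bolt's black knob, on its centre: 134 mm above the box's underside, 13 mm below the knob's top. The knob is 14 mm thick (box x), 20 mm long (box y), 34 mm high. At the box's x 25 mm, y -15 mm when locked.
- notes: block of notes, 51x38x8 mm, lying on the lid in front of the lock case; bystander
- rubber_eraser: small eraser, 34x12x10 mm, lying on the lid in front of the lock case; bystander
- bean_weight: dark bean-shaped paperweight, 53x105x25 mm, left of the box; bystander
- paste_tin: round white tin, 66 mm diameter, 22 mm high, behind to the right; bystander
- round_box: round cream tub, 71 mm diameter, 30 mm high, behind to the right; bystander
- jar: square white jar, 78x78x75 mm, behind to the left; bystander

How it is judged:
By the outcome, as a careful person would: the job done as asked, in the order asked, and still so for the second after the job is handed in, with the robot touching nothing.
It also fails if it takes over 72 s, if anything falls off the work surface, if the arm or the gripper's body presses on something with over 40 N, if the wrist force passes 120 N, or if a joint passes its speed limit or range.

## Working session

There is one attempt and no reset: what is moved stays moved. The work goes in short steps, Python scripts to look and compute and a shell command to move; the robot and the scene stay as the last step left them, time stands still between calls to the robot, and variables do not carry over. Pictures are saved under pics/ and viewed, and the job is handed in when it is done.

```bash
mkdir -p pics; cat > h.py <<'E'
import numpy as np, cv2
from rig import ctrl
from scipy.spatial.transform import Rotation as Ro
def cam(n):
    c=ctrl.read_camera(n); return c
def save(c,name,crop=None,s=1):
    im=c["img"][:,:,::-1]
    if crop: im=im[crop[1]:crop[3],crop[0]:crop[2]]
    if s!=1: im=cv2.resize(im,None,fx=s,fy=s,interpolation=cv2.INTER_CUBIC)
    cv2.imwrite("pics/"+name,im)
def K(c): return np.array([[c["fx"],0,c["cx"]],[0,c["fy"],c["cy"]],[0,0,1.]])
def world(c,uv):
    uv=np.atleast_2d(np.array(uv,float))
    n=cv2.undistortPoints(uv[:,None],K(c),np.array(c["D"]))[:,0]
    z=np.array([c["z_map"][int(round(v)),int(round(u))] for u,v in uv])
    P=np.c_[n*z[:,None],z]
    return (P-np.array(c["t"]))@np.array(c["R"])
def atz(c,uv,zw):
    uv=np.atleast_2d(np.array(uv,float))
    n=cv2.undistortPoints(uv[:,None],K(c),np.array(c["D"]))[:,0]
    R=np.array(c["R"]);o=-R.T@np.array(c["t"]); d=np.c_[n,np.ones(len(n))]@R
    return o+d*((zw-o[2])/d[:,2])[:,None]
def px(c,X):
    r,_=cv2.Rodrigues(np.array(c["R"]))
    return cv2.projectPoints(np.atleast_2d(np.array(X,float)),r,np.array(c["t"],float),K(c),np.array(c["D"]))[0][:,0]
def st():
    s=ctrl.get_state(); print({k:np.round(v,4).tolist() for k,v in s.items()}); return s
E
python3 - <<'E'
from h import *
c=cam("top");save(c,"t0.png");d=cam("side");save(d,"s0.png")
st()
s=ctrl.get_state();print(Ro.from_quat(s["tcp_rot"]).as_matrix().round(3))
E
```

```text
{'clock': 0.1, 'joint_pos': [1.1324, 0.4915, 1.5594, 0.0, 1.0917, -0.1056], 'qvel': [0.0002, -0.0016, -0.0026, -0.0, -0.001, -0.0004], 'tau': [0.0018, -61.9447, -26.2024, -0.0002, 0.0029, 0.0], 'tool_pos': [0.2041, 0.5905, 0.2001], 'tcp_rot': [0.5761, 0.41, -0.4106, -0.5757], 'contact_force': [0.1758, 0.5503, -0.0141], 'wrist_torque': [-0.0262, -0.0225, -0.0161], 'grip_width': 0.0852}
[[ 0.327 -0.    -0.945]
 [ 0.945 -0.001  0.327]
 [-0.001 -1.     0.   ]]
```

View pics/t0.png

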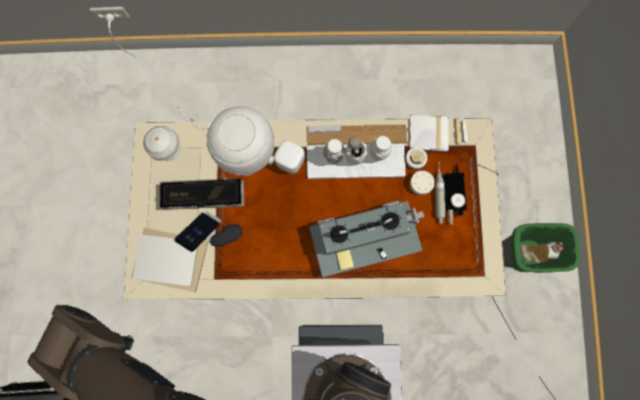

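View pics/s0.png

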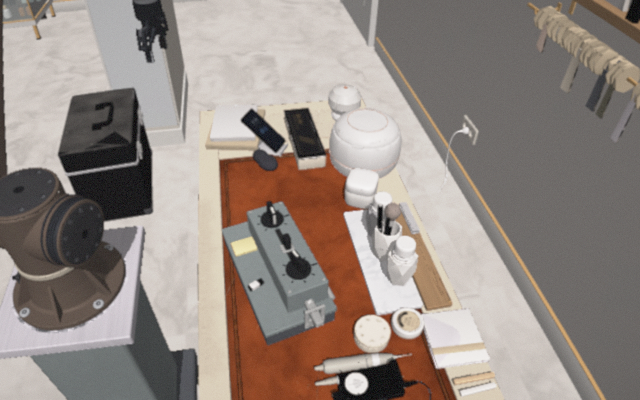

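```bash
python3 - <<'E'
from h import *
c=cam("top");save(c,"t1.png",(300,190,430,285),6);d=cam("side");save(d,"s1.png",(215,190,345,345),5)
np.save('c.npy',c,allow_pickle=True);np.save('d.npy',d,allow_pickle=True)
E
cat >> h.py <<'E'
def ld(n): return np.load(n+'.npy',allow_pickle=True).item()
E
```

```text
(no output)
```

View pics/t1.png

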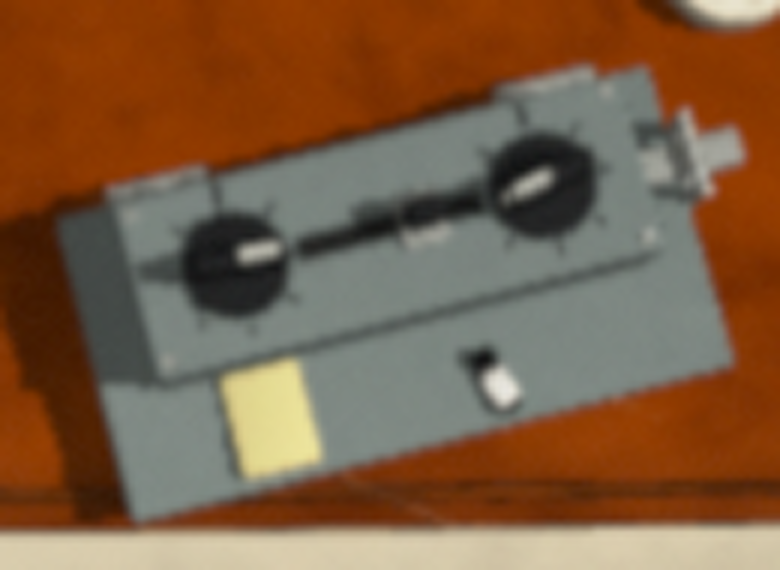

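View pics/s1.png

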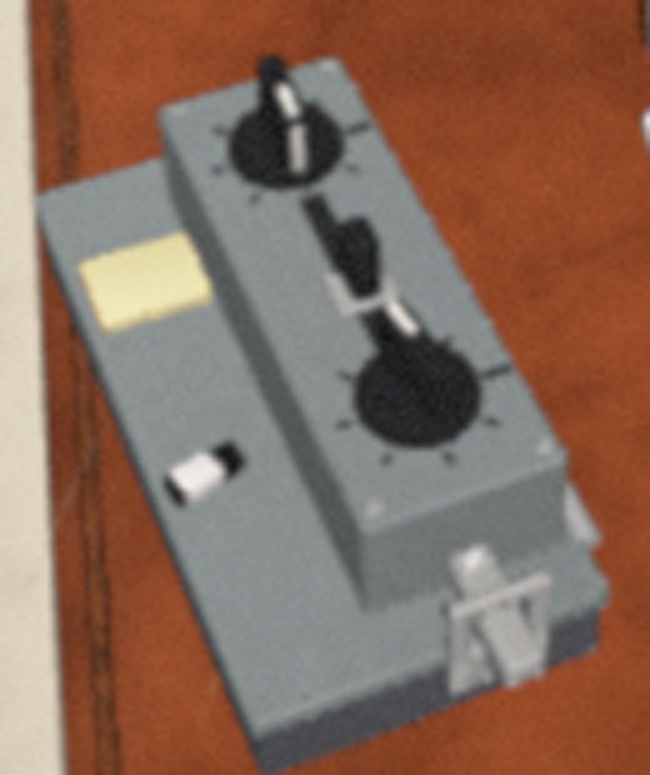

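```bash
cat > fit.py <<'E'
from h import *
from scipy.optimize import least_squares
c,d=ld('c'),ld('d')
T=lambda p:np.array([300,190])+np.array(p)/6.-0.4
S=lambda p:np.array([215,190])+np.array(p)/5.-0.4
dk=lambda sx,sy:[.025+.044*sx,.125*sy,.108]
lid=lambda sx,sy:[.077*sx,.152*sy,.048]
obs=[(c,T((163,380)),dk(-1,1)),(c,T((655,255)),dk(-1,-1)),(c,T((645,68)),dk(1,-1)),(c,T((110,195)),dk(1,1)),
(c,T((140,520)),lid(-1,1)),(c,T((733,365)),lid(-1,-1)),
(d,S((340,62)),dk(1,1)),(d,S((163,108)),dk(-1,1)),(d,S((365,527)),dk(-1,-1)),(d,S((562,452)),dk(1,-1)),(d,S((38,195)),lid(-1,1)),(d,S((255,735)),lid(-1,-1))]
def W(p,X):
    X=np.atleast_2d(X);a=p[2];R=np.array([[np.cos(a),-np.sin(a),0],[np.sin(a),np.cos(a),0],[0,0,1]])
    return X@R.T+[p[0],p[1],p[3] if len(p)>3 else 0]
def f(p): return np.concatenate([px(k,W(p,X))[0]-u for k,u,X in obs])
for p0 in ([.6,-.05,.24],[.6,-.05,.24,0]):
    r=least_squares(f,p0,loss='soft_l1');print(r.x.round(4),f(r.x).round(1).reshape(-1,2).tolist())
print(world(c,[T((400,310)),T((240,240)),T((540,185)),T((380,450))]).round(4))
print(world(d,[S((270,200)),S((430,460)),S((150,250))]).round(4))
E
python3 fit.py
```

```text
[ 0.4616 -0.0629  0.2375] [[-0.3, 0.3], [3.3, -0.8], [-3.5, 0.7], [0.9, 1.0], [-0.4, 0.3], [1.3, 0.2], [1.0, -2.2], [-0.3, -0.9], [0.1, 1.1], [2.9, 1.2], [-0.4, -0.7], [-0.2, -1.5]]
[ 0.4617 -0.0614  0.2377 -0.0037] [[-0.8, 0.3], [2.6, -0.7], [-4.3, 0.9], [0.4, 1.1], [-0.9, 0.4], [0.5, 0.3], [1.0, -1.5], [-0.2, -0.2], [0.1, 1.6], [2.7, 1.7], [-0.1, -0.0], [-0.1, -1.2]]
[[ 0.446  -0.0583  0.1076]
 [ 0.4748  0.0173  0.1477]
 [ 0.4985 -0.1211  0.1481]
 [ 0.3844 -0.0516  0.0453]]
[[ 0.4556 -0.0117  0.1072]
 [ 0.502  -0.1592  0.1075]
 [ 0.4012  0.0158  0.0545]]
```

```bash
cat > ov.py <<'E'
import sys
sys.argv
import fit
from fit import *
obs2=[o for i,o in enumerate(obs) if i not in (1,2,9,6)]
def f2(p): return np.concatenate([px(k,W(p,X))[0]-u for k,u,X in obs2])
r=least_squares(f2,[.46,-.06,.24],loss='soft_l1');p=r.x;print(p.round(4),f2(p).round(1).reshape(-1,2).tolist())
if len(sys.argv)>1: p=np.array([float(v) for v in sys.argv[1:4]])
for cm,name,o,s,sz in ((c,'t',(300,190),6,(780,570)),(d,'s',(215,190),5,(650,775))):
    im=cm["img"][:,:,::-1].copy()[o[1]:o[1]+sz[1]//s,o[0]:o[0]+sz[0]//s]
    im=cv2.resize(im,None,fx=s,fy=s,interpolation=cv2.INTER_CUBIC)
    tr=lambda X:((px(cm,W(p,X))-o+.5)*s).astype(int)
    cv2.polylines(im,[tr([dk(1,1),dk(1,-1),dk(-1,-1),dk(-1,1)])],True,(0,255,0),1)
    cv2.polylines(im,[tr([lid(1,1),lid(1,-1),lid(-1,-1),lid(-1,1)])],True,(255,255,0),1)
    t=np.linspace(0,6.28,60)
    for y in (.075,-.075):
        cv2.polylines(im,[tr(np.c_[.025+.026*np.cos(t),y+.026*np.sin(t),0*t+.114])],True,(0,0,255),1)
        for k in range(8):
            a=-k*np.pi/4
            cv2.polylines(im,[tr([[.025+q*np.cos(a),y+q*np.sin(a),.108] for q in (.03,.038 if k else .045)])],False,(255,0,255),1)
    cv2.imwrite(f'pics/ov_{name}{sys.argv[4] if len(sys.argv)>4 else ""}.png',cv2.resize(im,None,fx=.77,fy=.77) if name=='s' else im)
E
python3 ov.py
```

```text
[ 0.4616 -0.0629  0.2375] [[-0.3, 0.3], [3.3, -0.8], [-3.5, 0.7], [0.9, 1.0], [-0.4, 0.3], [1.3, 0.2], [1.0, -2.2], [-0.3, -0.9], [0.1, 1.1], [2.9, 1.2], [-0.4, -0.7], [-0.2, -1.5]]
[ 0.4617 -0.0614  0.2377 -0.0037] [[-0.8, 0.3], [2.6, -0.7], [-4.3, 0.9], [0.4, 1.1], [-0.9, 0.4], [0.5, 0.3], [1.0, -1.5], [-0.2, -0.2], [0.1, 1.6], [2.7, 1.7], [-0.1, -0.0], [-0.1, -1.2]]
[[ 0.446  -0.0583  0.1076]
 [ 0.4748  0.0173  0.1477]
 [ 0.4985 -0.1211  0.1481]
 [ 0.3844 -0.0516  0.0453]]
[[ 0.4556 -0.0117  0.1072]
 [ 0.502  -0.1592  0.1075]
 [ 0.4012  0.0158  0.0545]]
[ 0.4622 -0.0632  0.2368] [[-0.2, 0.0], [1.1, 0.7], [-0.4, 0.1], [1.4, 0.0], [-0.0, -0.8], [0.4, 1.3], [-0.0, -0.6], [0.1, -1.4]]
```

View pics/ov_t.png

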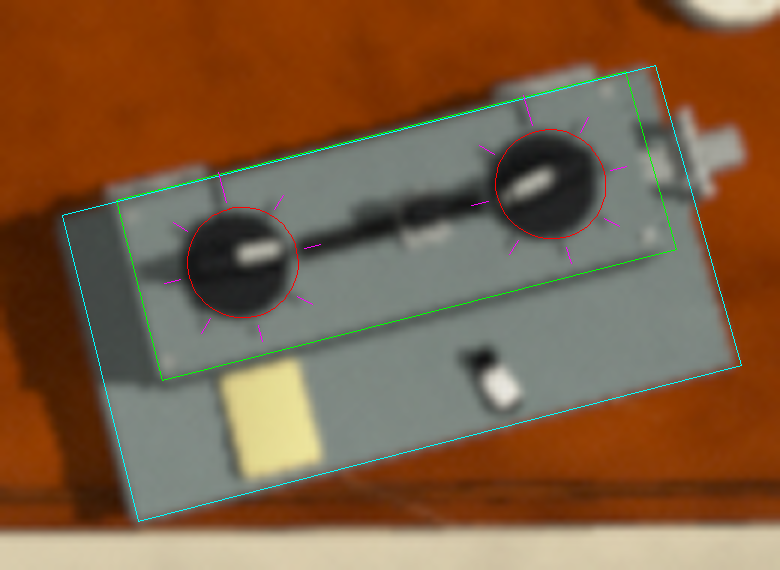

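View pics/ov_s.png

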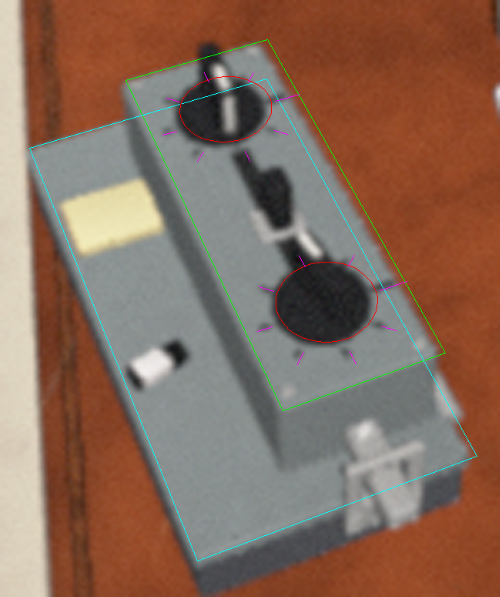

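```bash
cat > fit2.py <<'E'
from h import *
from scipy.optimize import least_squares
from fit import W,T,S,c,d,obs
T0=lambda p:np.array([300,190])+(np.array(p)+.5)/6.-.5
S0=lambda p:np.array([215,190])+(np.array(p)+.5)/5.-.5
# refine dark skirt circles by thresholding
for cm,o,s,pts in ((c,(300,190),6,[(235,264),(543,186)]),(d,(215,190),5,[(286,145),(417,392)])):
    g=cv2.cvtColor(cm["img"],cv2.COLOR_RGB2GRAY); print([g[int(o[1]+v/s),int(o[0]+u/s)] for u,v in pts])
dl=lambda y:[.025,y,.114]
o2=[(c,T0((235,264)),dl(.075)),(c,T0((543,186)),dl(-.075)),(d,S0((286,145)),dl(.075)),(d,S0((417,392)),dl(-.075))]
o2+=[o for i,o in enumerate(obs) if i in (0,3,4,5,7,8,10,11)]
def g(p): return np.concatenate([(px(k,W(p,X))[0]-u)*(2 if i<4 else 1) for i,(k,u,X) in enumerate(o2)])
for sel in (None,):
    r=least_squares(g,[.46,-.06,.24]);p=r.x
    print(p.round(4));print(g(p).reshape(-1,2).round(1).tolist())
o3=o2;
for k in (c,d):
    o2=[o for o in o3 if o[0] is k]; r=least_squares(g,[.46,-.06,.24]); print(r.x.round(4))
E
python3 fit2.py|tail -5
```

```text
[np.uint8(70), np.uint8(32)]
[ 0.4607 -0.0624  0.239 ]
[[1.9, 0.5], [1.8, 0.2], [1.2, -2.1], [1.2, -1.1], [-0.4, 0.6], [0.7, 1.4], [-0.6, 0.7], [1.1, 0.4], [-0.8, -1.0], [-0.4, 1.0], [-0.8, -0.7], [-0.5, -1.7]]
[ 0.4623 -0.0609  0.2371]
[ 0.4607 -0.0634  0.2403]
```

```bash
python3 - <<'E' | tail -40
from h import *
from fit import W
c=ld('c')
v,u=np.mgrid[0:400,0:640]
uv=np.c_[u.ravel(),v.ravel()].astype(float)
P=world(c,uv);ok=c["z_map"].ravel()>0
P=P[ok]
for x0 in np.arange(.2,.75,.05):
    print(round(x0,2),[round(float(P[(abs(P[:,0]-x0-.025)<.025)&(abs(P[:,1]-y0-.025)<.025)][:,2].max(initial=-9)),2) for y0 in np.arange(.6,-.35,-.05)])
p=[.461,-.0618,.239]
print(W(p,[[.025,.075,.134],[.025,-.075,.134],[.025,-.015,.134]]).round(4))
for b in ((.025,.075),(.025,-.075)):
    w=W(p,[b[0],b[1],.134])[0]
    q=P[(np.hypot(P[:,0]-w[0],P[:,1]-w[1])<.03)&(P[:,2]>.13)]
    m=q.mean(0);U=np.linalg.svd((q-m)[:,:2])[2][0];print(len(q),m.round(4),np.degrees(np.arctan2(U[1],U[0])))
E
```

```text
[ 0.4616 -0.0629  0.2375] [[-0.3, 0.3], [3.3, -0.8], [-3.5, 0.7], [0.9, 1.0], [-0.4, 0.3], [1.3, 0.2], [1.0, -2.2], [-0.3, -0.9], [0.1, 1.1], [2.9, 1.2], [-0.4, -0.7], [-0.2, -1.5]]
[ 0.4617 -0.0614  0.2377 -0.0037] [[-0.8, 0.3], [2.6, -0.7], [-4.3, 0.9], [0.4, 1.1], [-0.9, 0.4], [0.5, 0.3], [1.0, -1.5], [-0.2, -0.2], [0.1, 1.6], [2.7, 1.7], [-0.1, -0.0], [-0.1, -1.2]]
[[ 0.446  -0.0583  0.1076]
 [ 0.4748  0.0173  0.1477]
 [ 0.4985 -0.1211  0.1481]
 [ 0.3844 -0.0516  0.0453]]
[[ 0.4556 -0.0117  0.1072]
 [ 0.502  -0.1592  0.1075]
 [ 0.4012  0.0158  0.0545]]
0.2 [0.53, 0.55, 0.58, 0.59, 0.57, -0.73, -0.73, -0.73, -0.73, -0.73, -0.73, -0.73, -0.73, -0.73, -0.73, -0.73, -0.74, -0.74, -0.74]
0.25 [0.52, 0.55, 0.56, 0.01, 0.01, 0.01, 0.01, 0.01, 0.01, 0.01, 0.01, 0.01, 0.01, 0.01, 0.01, 0.01, 0.01, 0.0, 0.01]
0.3 [0.04, 0.05, 0.05, 0.05, 0.03, 0.01, 0.01, 0.01, 0.01, 0.01, 0.01, 0.01, 0.01, 0.01, 0.01, 0.01, 0.01, 0.01, 0.01]
0.35 [0.05, 0.05, 0.05, 0.05, 0.04, 0.01, 0.01, 0.01, 0.01, 0.01, 0.01, 0.06, 0.06, 0.07, 0.06, 0.05, 0.01, 0.01, 0.01]
0.4 [0.05, 0.05, 0.05, 0.11, 0.11, 0.02, 0.01,
[... 260 characters left out ...]
1, 0.11, 0.12, 0.12, 0.12, 0.15, 0.12, 0.09, 0.03]
0.55 [0.01, 0.05, 0.05, 0.06, 0.05, 0.06, 0.06, 0.01, 0.01, 0.01, 0.01, 0.01, 0.01, 0.01, 0.01, 0.11, 0.11, 0.04, 0.04]
0.6 [0.01, 0.05, 0.05, 0.05, 0.06, 0.05, 0.06, 0.01, 0.01, 0.01, 0.01, 0.01, 0.01, 0.01, 0.01, 0.01, 0.01, 0.04, 0.04]
0.65 [0.01, 0.01, 0.01, 0.01, 0.01, 0.14, 0.16, 0.15, 0.13, 0.08, 0.08, 0.02, 0.1, 0.17, 0.1, 0.08, 0.03, 0.04, 0.04]
0.7 [0.09, 0.12, 0.12, 0.01, 0.12, 0.16, 0.16, 0.16, 0.15, 0.08, 0.08, 0.1, 0.14, 0.16, 0.14, 0.14, 0.03, 0.03, 0.03]
[[ 0.4675  0.017   0.134 ]
 [ 0.503  -0.1287  0.134 ]
 [ 0.4888 -0.0705  0.134 ]]
83 [0.4676 0.019  0.147 ] 99.70816141654954
84 [ 0.5031 -0.1249  0.1465] -63.643855924650275
```

```bash
python3 -m jog '[{"offset":[-0.39,0,-0.604],"rotation":[0,0,0],"gripper":0.2},{"offset":[-0.39,0,-0.604],"rotation":[0,0,0],"gripper":0.2},{"offset":[-0.39,0,-0.604],"rotation":[0,0,0],"gripper":0.2},{"offset":[-0.39,0,-0.604],"rotation":[0,0,0],"gripper":0.2},{"offset":[-0.39,0,-0.604],"rotation":[0,0,0],"gripper":0.2},{"offset":[-0.39,0,-0.604],"rotation":[0,0,0],"gripper":0.2},{"offset":[-0.39,0,-0.604],"rotation":[0,0,0],"gripper":0.2},{"offset":[-0.39,0,-0.604],"rotation":[0,0,0],"gripper":0.2},{"offset":[-0.39,0,-0.604],"rotation":[0,0,0],"gripper":0.2},{"offset":[-0.39,0,-0.604],"rotation":[0,0,0],"gripper":0.2},{"offset":[-0.39,0,-0.604],"rotation":[0,0,0],"gripper":0.2},{"offset":[-0.39,0,-0.604],"rotation":[0,0,0],"gripper":0.2}]' 30
cat > nx.py <<'E'
# usage: nx.py x y z headingdeg : offset (tool units) and rotation (units) needed
import sys
from h import *
s=ctrl.get_state();R=Ro.from_quat(s["tcp_rot"]).as_matrix()
x,y,z,hd=map(float,sys.argv[1:])
off=R.T@(np.array([x,y,z])-s["tool_pos"])
a=np.radians(hd);G=np.c_[[np.cos(a),np.sin(a),0],[0,0,-1],[-np.sin(a),np.cos(a),0]]
rv=Ro.from_matrix(R.T@G).as_rotvec()
print("t",round(s["clock"],2),"pos",np.round(s["tool_pos"],4),"head",np.degrees(np.arctan2(R[1,0],R[0,0])).round(2),"w",round(s["grip_width"],4))
print("F",np.round(s["contact_force"],2),"M",np.round(s["wrist_torque"],3),"q",np.round(s["joint_pos"],3))
print("off units",(off/.05).round(3),"rot units",(rv/np.radians(60)).round(4))
E
python3 nx.py .4675 .018 .2 9.7
```

```text
clock: 1.2
tool_pos: [0.4767, 0.2408, 0.1985]
tcp_rot: [-0.574, -0.413, 0.414, 0.574]
contact_force: [0.8, 0.4, -0.5]
grip_width: 0.051
t 1.2 pos [0.4767 0.2408 0.1985] head 71.54 w 0.051
F [ 0.8   0.44 -0.53] M [0.004 0.003 0.015] q [ 0.344  0.365  1.783 -0.     0.995 -0.904]
off units [-4.286 -0.027 -1.236] rot units [-5.0000e-04  1.0306e+00 -1.5000e-03]
```

```bash
python3 -m jog '[{"offset":[-0.6,0,-0.17],"rotation":[0,0,0],"gripper":0.2},{"offset":[-0.6,0,-0.17],"rotation":[0,0,0],"gripper":0.2},{"offset":[-0.6,0,-0.17],"rotation":[0,0,0],"gripper":0.2},{"offset":[-0.6,0,-0.17],"rotation":[0,0,0],"gripper":0.2},{"offset":[-0.6,0,-0.17],"rotation":[0,0,0],"gripper":0.2},{"offset":[-0.6,0,-0.17],"rotation":[0,0,0],"gripper":0.2},{"offset":[-0.6,0,-0.17],"rotation":[0,0,0],"gripper":0.2},{"offset":[0,0,0],"rotation":[0,0.1145,0],"gripper":0.2},{"offset":[0,0,0],"rotation":[0,0.1145,0],"gripper":0.2},{"offset":[0,0,0],"rotation":[0,0.1145,0],"gripper":0.2},{"offset":[0,0,0],"rotation":[0,0.1145,0],"gripper":0.2},{"offset":[0,0,0],"rotation":[0,0.1145,0],"gripper":0.2},{"offset":[0,0,0],"rotation":[0,0.1145,0],"gripper":0.2},{"offset":[0,0,0],"rotation":[0,0.1145,0],"gripper":0.2},{"offset":[0,0,0],"rotation":[0,0.1145,0],"gripper":0.2},{"offset":[0,0,0],"rotation":[0,0.1145,0],"gripper":0.2}]' 
python3 nx.py .4675 .018 .12 9.7
```

```text
clock: 2.53
tool_pos: [0.4681, 0.0043, 0.1975]
tcp_rot: [0.706, 0.045, -0.046, -0.705]
contact_force: [0.8, -0.2, -1.4]
grip_width: 0.0511
t 2.53 pos [0.4681 0.0043 0.1975] head 7.37 w 0.0511
F [ 0.81 -0.16 -1.37] M [ 0.013 -0.007 -0.011] q [-0.131  0.273  1.932 -0.002  0.937 -0.259]
off units [0.026 1.549 0.274] rot units [ 0.001  -0.0388 -0.0014]
```

```bash
python3 -m jog '[{"offset":[0,0.1,0.14],"rotation":[0,-0.02,0],"gripper":0.2},{"offset":[0.02,0.2,0.13],"rotation":[0,-0.02,0],"gripper":0.2},{"offset":[0,0.2,0],"rotation":[0,0,0],"gripper":0.2},{"offset":[0,0,0],"rotation":[0,0,0],"gripper":0.2}]' 
python3 nx.py .4675 .018 .119 9.7
python3 - <<'E'
from h import *
c=cam("top");save(c,"t2.png",(310,190,410,265),6);d=cam("side");save(d,"s2.png",(215,150,345,290),5)
E
```

```text
clock: 2.87
tool_pos: [0.4669, 0.0193, 0.1711]
tcp_rot: [0.705, 0.064, -0.064, -0.704]
contact_force: [-0.5, 1.5, -0.4]
grip_width: 0.0511
t 2.87 pos [0.4669 0.0193 0.1711] head 10.35 w 0.0511
F [-0.49  1.46 -0.43] M [-0.006 -0.021 -0.046] q [-0.099  0.307  1.968 -0.002  0.867 -0.279]
off units [ 0.007  1.042 -0.027] rot units [ 0.0011  0.0109 -0.0005]
```

View pics/s2.png

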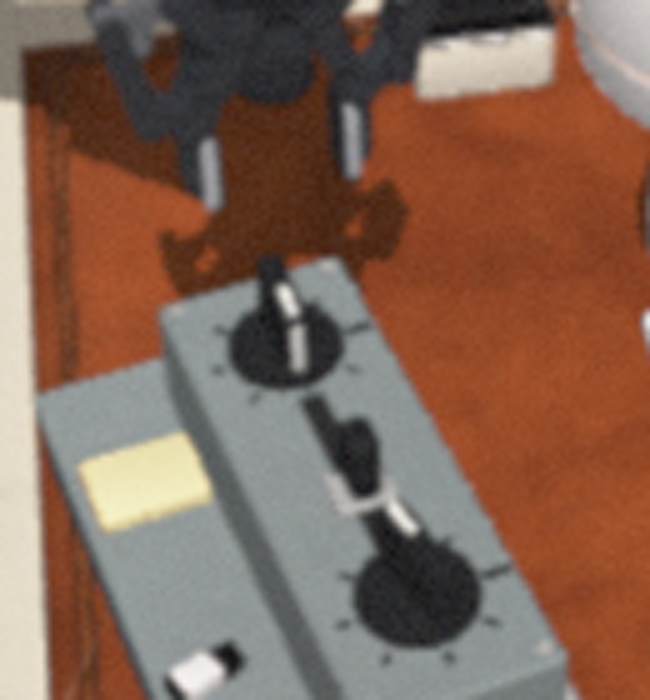

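The fingers (210,205 and 355,175) straddle the left bar (centre about 280,300). Descending next.

```bash
python3 -m jog '[{"offset":[0,0.15,0],"rotation":[0,0,0],"gripper":0.2},{"offset":[0,0.2,-0.01],"rotation":[0,0.01,0],"gripper":0.2},{"offset":[0,0.2,-0.01],"rotation":[0,0,0],"gripper":0.2},{"offset":[0,0.2,0],"rotation":[0,0,0],"gripper":0.2},{"offset":[0,0.15,0],"rotation":[0,0,0],"gripper":0.2},{"offset":[0,0,0],"rotation":[0,0,0],"gripper":0.2}]' 
python3 nx.py .4675 .018 .119 9.7
```

```text
clock: 3.47
tool_pos: [0.4691, 0.018, 0.1264]
tcp_rot: [0.705, 0.064, -0.06, -0.704]
contact_force: [0.3, 0.9, -0.1]
grip_width: 0.0513
t 3.47 pos [0.4691 0.018  0.1264] head 10.08 w 0.0513
F [ 0.28  0.93 -0.06] M [-0.019  0.038 -0.043] q [-1.020e-01  3.750e-01  2.018e+00 -2.000e-03  7.420e-01 -2.760e-01]
off units [-0.031  0.147  0.006] rot units [0.0027 0.0063 0.0053]
```

```bash
python3 -m jog '[{"offset":[-0.03,0.12,0],"rotation":[0.002,0,0.005],"gripper":0.2},{"offset":[0,0.03,0],"rotation":[0,0,0],"gripper":-0.3},{"offset":[0,0,0],"rotation":[0,0,0],"gripper":-0.45},{"offset":[0,0,0],"rotation":[0,0,0],"gripper":-0.5}]' 20
python3 nx.py .4675 .018 .119 9.7
python3 -m jog '[{"offset":[0,0,0],"rotation":[0,0,0],"gripper":-0.6},{"offset":[0,0,0],"rotation":[0,0,0],"gripper":-0.65},{"offset":[0,0,0],"rotation":[0,0,0],"gripper":-0.7},{"offset":[0,0,0],"rotation":[0,0,0],"gripper":-0.7}]' 
python3 nx.py .4675 .018 .119 9.7
```

```text
clock: 3.8
tool_pos: [0.4679, 0.0176, 0.1187]
tcp_rot: [0.705, 0.063, -0.062, -0.704]
contact_force: [0.8, 0.3, -0.2]
grip_width: 0.0215
t 3.8 pos [0.4679 0.0176 0.1187] head 10.15 w 0.0215
F [ 0.84  0.26 -0.23] M [-0.014 -0.024 -0.013] q [-1.030e-01  3.880e-01  2.025e+00 -1.000e-03  7.280e-01 -2.800e-01]
off units [-0.006 -0.006  0.01 ] rot units [0.0007 0.0075 0.0004]
clock: 4.13
tool_pos: [0.4684, 0.0175, 0.1196]
tcp_rot: [0.705, 0.063, -0.062, -0.704]
contact_force: [-0.2, 0.4, 0.7]
grip_width: 0.0127
t 4.13 pos [0.4684 0.0175 0.1196] head 10.16 w 0.0127
F [-0.23  0.36  0.71] M [ 0.058 -0.025 -0.009] q [-1.030e-01  3.860e-01  2.024e+00 -1.000e-03  7.290e-01 -2.800e-01]
off units [-0.016  0.013  0.013] rot units [0.0012 0.0077 0.0022]
```

```bash
python3 -m jog '[{"offset":[0,0,0],"rotation":[0,0,0],"gripper":-1},{"offset":[0,0,0],"rotation":[0,0,0],"gripper":-1},{"offset":[0,0,0],"rotation":[0,0,0],"gripper":-1}]' 40
python3 nx.py .4675 .018 .119 9.7
python3 - <<'E'
from h import *
c=cam("top");save(c,"t3.png",(310,190,410,265),6);d=cam("side");save(d,"s3.png",(215,150,345,290),5)
E
```

```text
clock: 4.38
tool_pos: [0.4685, 0.0175, 0.1199]
tcp_rot: [0.705, 0.064, -0.062, -0.704]
contact_force: [0.1, -0.0, 1.2]
grip_width: 0.0001
t 4.38 pos [0.4685 0.0175 0.1199] head 10.16 w 0.0001
F [ 0.08 -0.03  1.18] M [0.021 0.059 0.029] q [-1.030e-01  3.860e-01  2.024e+00 -1.000e-03  7.290e-01 -2.800e-01]
off units [-0.018  0.018  0.013] rot units [0.0013 0.0077 0.0027]
```

View pics/s3.png

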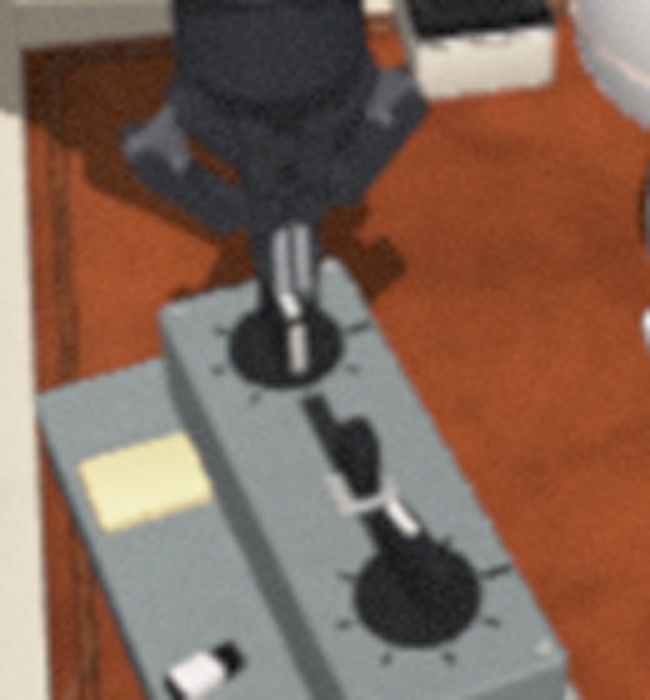

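```bash
python3 - <<'E'
from h import *
d=cam("side");c=cam("top")
s=ctrl.get_state();p=np.array(s["tool_pos"])
print(p)
for k in (0,.019,.028,.05):
    print(k,((px(d,p+[0,0,k])-[215,150]+.5)*5).round(),((px(c,p+[0,0,k])-[310,190]+.5)*6).round())
# depth around the fingers in side
o=[]
for v in range(205,245,5):
    for u in (265,275,285,292,300,310):
        pass
    o.append([world(d,[(215+u/5,150+v/5)])[0].round(3).tolist() for u in (275,292,305)]);print(v,o[-1])
for v in range(245,330,8):
    print(v,[world(d,[(215+u/5,150+v/5)])[0].round(3).tolist() for u in (275,292,305)])
E
```

```text
[0.46848048 0.01752691 0.11985784]
0 [[291. 329.]] [[179. 262.]]
0.019 [[289. 298.]] [[180. 257.]]
0.028 [[288. 283.]] [[180. 254.]]
0.05 [[285. 245.]] [[181. 248.]]
205 [[0.466, 0.007, 0.201], [0.473, 0.007, 0.2], [0.478, 0.009, 0.198]]
210 [[0.465, 0.004, 0.201], [0.472, 0.007, 0.197], [0.478, 0.009, 0.195]]
215 [[0.465, 0.005, 0.198], [0.473, 0.012, 0.19], [0.478, 0.007, 0.194]]
220 [[0.465, 0.006, 0.194], [0.472, 0.01, 0.189], [0.477, 0.005, 0.193]]
225 [[0.465, 0.005, 0.192], [0.472, 0.009, 0.187], [0.478, 0.014, 0.181]]
230 [[0.465, 0.008, 0.186], [0.472, 0.007, 0.186], [0.478, 0.013, 0.18]]
235 [[0.465, 0.004, 0.187], [0.472, 0.007, 0.184], [0.478, 0.012, 0.178]]
240 [[0.465, 0.005, 0.183], [0.472, 0.006, 0.181], [0.477, 0.011, 0.176]]
245 [[0.464, 0.004, 0.182], [0.471, 0.006, 0.179], [0.477, 0.012, 0.172]]
253 [[0.464, 0.005, 0.176], [0.471, 0.007, 0.173], [0.477, 0.012, 0.168]]
261 [[0.464, 0.006, 0.17], [0.471, 0.005, 0.17], [0.477, 0.014, 0.161]]
269 [[0.464, 0.007, 0.165], [0.471, 0.006, 0.165], [0.477, 0.012, 0.159]]
277 [[0.463, 0.006, 0.161], [0.47, 0.003, 0.163], [0.476, 0.007, 0.159]]
285 [[0.463, 0.005, 0.158], [0.47, 0.007, 0.155], [0.476, 0.009, 0.152]]
293 [[0.463, 0.01, 0.148], [0.47, 0.012, 0.145], [0.479, 0.048, 0.109]]
301 [[0.463, 0.006, 0.147], [0.47, 0.003, 0.15], [0.478, 0.038, 0.114]]
309 [[0.462, 0.003, 0.145], [0.469, -0.003, 0.151], [0.477, 0.031, 0.116]]
317 [[0.462, -0.001, 0.145], [0.469, -0.006, 0.148], [0.477, 0.03, 0.112]]
325 [[0.462, -0.0, 0.139], [0.468, -0.006, 0.144], [0.474, -0.001, 0.138]]
```

View pics/t3.png

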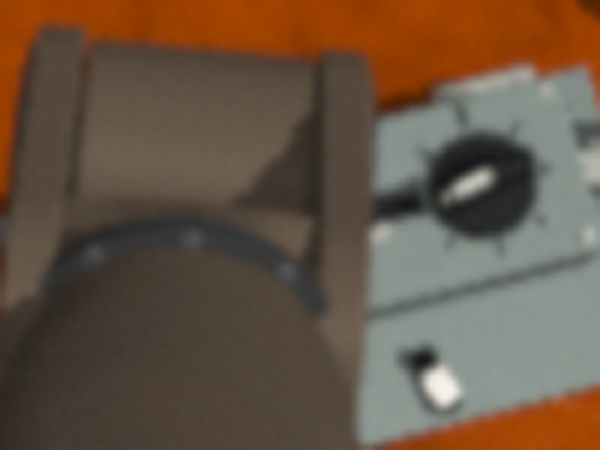

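```bash
python3 - <<'E'
from h import *
d=ld('d')
p=np.array([.4669,.0193,.1711]);a=np.radians(10.35);x=np.array([np.cos(a),np.sin(a),0]);z=np.array([-np.sin(a),np.cos(a),0])
for s in (-.0255,.0255):
  for k in (0,.01,.02,.03):
    print(s,k,((px(d,p+s*x-.011*z+[0,0,k])-[215,150]+.5)*5).round())
E
```

```text
-0.0255 0 [[230. 272.]]
-0.0255 0.01 [[228. 254.]]
-0.0255 0.02 [[226. 236.]]
-0.0255 0.03 [[225. 218.]]
0.0255 0 [[347. 243.]]
0.0255 0.01 [[346. 226.]]
0.0255 0.02 [[345. 208.]]
0.0255 0.03 [[344. 190.]]
```

The shut fingers came down on top of the bar: their tips show at image (292,290), which is z ≈ 0.15. The real tips are therefore about 28 mm above the reported TCP. I'll open, go down by that amount, and check with the camera.

```bash
python3 -m jog '[{"offset":[-0.02,-0.05,0.01],"rotation":[0,0,0],"gripper":0.1},{"offset":[0,0,0],"rotation":[0,0,0],"gripper":0.1},{"offset":[0,0,0],"rotation":[0,0,0],"gripper":0.1},{"offset":[0,0,0],"rotation":[0,0,0],"gripper":0.1},{"offset":[0,0.12,0],"rotation":[0,0,0],"gripper":0.1},{"offset":[0,0.12,0],"rotation":[0,0,0],"gripper":0.1},{"offset":[0,0.12,0],"rotation":[0,0,0],"gripper":0.1},{"offset":[0,0,0],"rotation":[0,0,0],"gripper":0.1}]' 25
python3 nx.py .468 .018 .092 9.7
python3 - <<'E'
from h import *
d=cam("side");save(d,"s4.png",(215,150,345,290),5)
E
```

```text
clock: 5.25
tool_pos: [0.4673, 0.0179, 0.1029]
tcp_rot: [0.705, 0.064, -0.062, -0.704]
contact_force: [-0.8, -0.1, -0.6]
grip_width: 0.0471
t 5.25 pos [0.4673 0.0179 0.1029] head 10.16 w 0.0471
F [-0.77 -0.13 -0.59] M [ 0.028 -0.015  0.019] q [-1.030e-01  4.130e-01  2.044e+00 -1.000e-03  6.820e-01 -2.800e-01]
off units [ 0.014  0.217 -0.   ] rot units [0.0014 0.0077 0.0029]
```

View pics/s4.png

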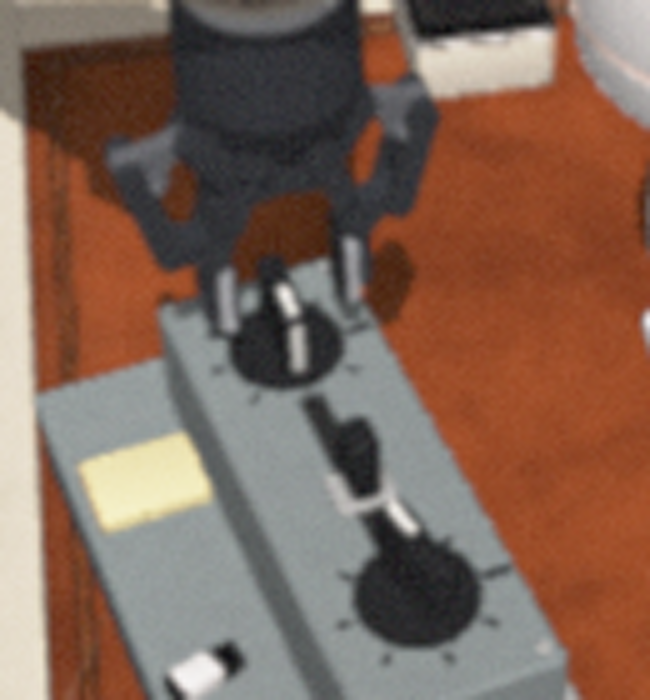

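```bash
python3 -m jog '[{"offset":[0.01,0.1,0],"rotation":[0,0.007,0],"gripper":0.1},{"offset":[0,0.08,0],"rotation":[0,0,0],"gripper":-0.3},{"offset":[0,0,0],"rotation":[0,0,0],"gripper":-0.5},{"offset":[0,0,0],"rotation":[0,0,0],"gripper":-0.6},{"offset":[0,0,0],"rotation":[0,0,0],"gripper":-0.65},{"offset":[0,0,0],"rotation":[0,0,0],"gripper":-0.75},{"offset":[0,0,0],"rotation":[0,0,0],"gripper":-0.8},{"offset":[0,0,0],"rotation":[0,0,0],"gripper":-1}]' 25
python3 nx.py .468 .018 .092 9.7
python3 - <<'E'
from h import *
d=cam("side");save(d,"s5.png",(215,150,345,290),5)
E
```

```text
clock: 5.97
tool_pos: [0.466, 0.0177, 0.0931]
tcp_rot: [0.705, 0.06, -0.061, -0.704]
contact_force: [-1.3, -0.5, -0.6]
grip_width: 0.0124
t 5.97 pos [0.466  0.0177 0.0931] head 9.74 w 0.0124
F [-1.28 -0.51 -0.57] M [-0.121  0.046 -0.047] q [-1.030e-01  4.290e-01  2.053e+00 -2.000e-03  6.610e-01 -2.710e-01]
off units [ 0.041  0.021 -0.001] rot units [ 0.0009  0.0006 -0.0015]
```

View pics/s5.png

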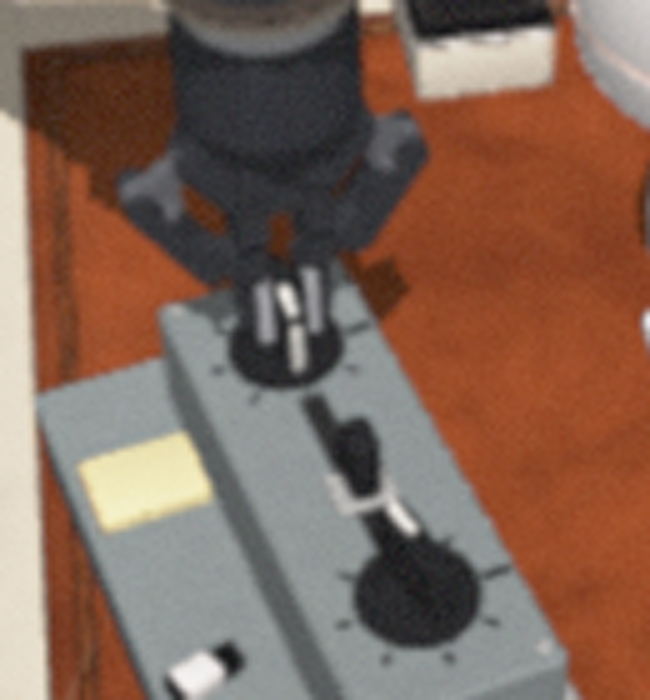

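```bash
python3 -m jog '[{"offset":[0,0,0],"rotation":[0,0,0],"gripper":-1},{"offset":[0,0,0],"rotation":[0,0.06,0],"gripper":-1},{"offset":[0,0,0],"rotation":[0,0.08,0],"gripper":-1},{"offset":[0,0,0],"rotation":[0,0.08,0],"gripper":-1},{"offset":[0,0,0],"rotation":[0,0.08,0],"gripper":-1},{"offset":[0,0,0],"rotation":[0,0.06,0],"gripper":-1},{"offset":[0,0,0],"rotation":[0,0,0],"gripper":-1}]' 45
python3 nx.py .466 .018 .093 -14.8
```

```text
clock: 6.6
tool_pos: [0.4661, 0.0176, 0.093]
tcp_rot: [0.703, -0.079, 0.079, -0.702]
contact_force: [-1.5, -1.6, 0.2]
grip_width: 0.0118
t 6.6 pos [0.4661 0.0176 0.093 ] head -12.84 w 0.0118
F [-1.53 -1.63  0.22] M [-0.239  0.232 -0.062] q [-1.030e-01  4.300e-01  2.053e+00 -2.000e-03  6.600e-01  1.230e-01]
off units [-0.004  0.001  0.007] rot units [ 0.0015  0.0326 -0.0007]
```

```bash
python3 -m jog '[{"offset":[0,0,0],"rotation":[0,0.033,0],"gripper":-1},{"offset":[0,0,0],"rotation":[0,0,0],"gripper":-1},{"offset":[0,-0.03,0],"rotation":[0,0,0],"gripper":-1},{"offset":[0,-0.03,0],"rotation":[0,0,0],"gripper":-1}]' 
python3 nx.py .466 .018 .093 -14.8
python3 -m jog '[{"offset":[0,-0.03,0],"rotation":[0,0,0],"gripper":-1},{"offset":[0,0,0],"rotation":[0,0,0],"gripper":-1}]' 
python3 nx.py .466 .018 .093 -14.8
```

```text
clock: 6.93
tool_pos: [0.466, 0.0177, 0.0959]
tcp_rot: [0.702, -0.089, 0.088, -0.701]
contact_force: [-0.8, -0.4, -3.7]
grip_width: 0.012
t 6.93 pos [0.466  0.0177 0.0959] head -14.42 w 0.012
F [-0.79 -0.37 -3.68] M [-0.264  0.044 -0.056] q [-1.03e-01  4.25e-01  2.05e+00 -2.00e-03  6.68e-01  1.50e-01]
off units [-0.002  0.057  0.007] rot units [ 0.0016  0.0064 -0.001 ]
clock: 7.1
tool_pos: [0.466, 0.0176, 0.0974]
tcp_rot: [0.702, -0.088, 0.087, -0.701]
contact_force: [-0.3, -1.3, -7.1]
grip_width: 0.012
t 7.1 pos [0.466  0.0176 0.0974] head -14.27 w 0.012
F [-0.29 -1.27 -7.08] M [-0.313 -0.077 -0.039] q [-1.030e-01  4.220e-01  2.049e+00 -2.000e-03  6.720e-01  1.480e-01]
off units [-0.001  0.088  0.008] rot units [ 0.0016  0.0088 -0.0013]
```

```bash
python3 -m jog '[{"offset":[0,0.04,0],"rotation":[0,0,0],"gripper":-1},{"offset":[0,0.035,0],"rotation":[0,0,0],"gripper":-1},{"offset":[0,0,0],"rotation":[0,0.05,0],"gripper":-1},{"offset":[0,0,0],"rotation":[0,0.05,0],"gripper":-1},{"offset":[0,0,0],"rotation":[0,0,0],"gripper":-1},{"offset":[0,-0.03,0],"rotation":[0,0,0],"gripper":-1},{"offset":[0,-0.025,0],"rotation":[0,0,0],"gripper":-1},{"offset":[0,-0.02,0],"rotation":[0,0,0],"gripper":-1},{"offset":[0,0,0],"rotation":[0,0,0],"gripper":-1}]' 
python3 nx.py .466 .018 .093 -20
```

```text
clock: 7.85
tool_pos: [0.4661, 0.0176, 0.0973]
tcp_rot: [0.697, -0.124, 0.123, -0.696]
contact_force: [-1.0, -1.1, -2.4]
grip_width: 0.0123
t 7.85 pos [0.4661 0.0176 0.0973] head -20.06 w 0.0123
F [-0.98 -1.1  -2.38] M [-0.309  0.108 -0.077] q [-1.030e-01  4.220e-01  2.049e+00 -2.000e-03  6.720e-01  2.490e-01]
off units [-0.004  0.087  0.007] rot units [ 0.0017 -0.001  -0.0007]
```

```bash
python3 -m jog '[{"offset":[0,-0.03,0],"rotation":[0,0,0],"gripper":-1},{"offset":[0,0,0],"rotation":[0,0,0],"gripper":-1}]' 
python3 nx.py .466 .018 .093 -20
```

```text
clock: 8.02
tool_pos: [0.4661, 0.0176, 0.099]
tcp_rot: [0.697, -0.123, 0.122, -0.696]
contact_force: [-1.3, -1.5, -2.3]
grip_width: 0.0121
t 8.02 pos [0.4661 0.0176 0.099 ] head -20.0 w 0.0121
F [-1.27 -1.45 -2.29] M [-0.309  0.158 -0.013] q [-1.030e-01  4.190e-01  2.047e+00 -2.000e-03  6.760e-01  2.480e-01]
off units [-0.004  0.12   0.007] rot units [ 0.0017 -0.     -0.0008]
```

```bash
python3 -m jog '[{"offset":[0,-0.03,0],"rotation":[0,0,0],"gripper":-1},{"offset":[0,-0.03,0],"rotation":[0,0,0],"gripper":-1},{"offset":[0,-0.03,0],"rotation":[0,0,0],"gripper":-1},{"offset":[0,-0.03,0],"rotation":[0,0,0],"gripper":-1},{"offset":[0,0,0],"rotation":[0,0,0],"gripper":-1}]' 
python3 nx.py .466 .018 .108 -20
python3 -m jog '[{"offset":[0,-0.03,0],"rotation":[0,0,0],"gripper":-1},{"offset":[0,-0.03,0],"rotation":[0,0,0],"gripper":-1},{"offset":[0,0,0],"rotation":[0,0,0],"gripper":-1}]' 
python3 nx.py .466 .018 .108 -20
```

```text
clock: 8.43
tool_pos: [0.4661, 0.0176, 0.1056]
tcp_rot: [0.697, -0.123, 0.122, -0.696]
contact_force: [-1.6, -1.9, -2.4]
grip_width: 0.0124
t 8.43 pos [0.4661 0.0176 0.1056] head -19.97 w 0.0124
F [-1.63 -1.86 -2.4 ] M [-0.296  0.125 -0.016] q [-1.030e-01  4.080e-01  2.041e+00 -2.000e-03  6.940e-01  2.470e-01]
off units [-0.004 -0.047  0.006] rot units [ 0.0017  0.0006 -0.0007]
clock: 8.68
tool_pos: [0.466, 0.0176, 0.1089]
tcp_rot: [0.697, -0.123, 0.122, -0.696]
contact_force: [-0.9, -2.4, -5.8]
grip_width: 0.0121
t 8.68 pos [0.466  0.0176 0.1089] head -19.97 w 0.0121
F [-0.89 -2.44 -5.83] M [-0.269 -0.047 -0.014] q [-1.030e-01  4.020e-01  2.038e+00 -2.000e-03  7.030e-01  2.470e-01]
off units [-0.003  0.018  0.007] rot units [ 0.0017  0.0005 -0.0008]
```

```bash
python3 -m jog '[{"offset":[0,-0.02,0],"rotation":[0,0,0],"gripper":-1},{"offset":[0,0,0],"rotation":[0,0,0],"gripper":-1}]' 
python3 nx.py .466 .018 .108 -20
python3 -m jog '[{"offset":[0,0.03,0],"rotation":[0,0,0],"gripper":-1},{"offset":[0,0.027,0],"rotation":[0,0,0],"gripper":-1},{"offset":[0,0,0],"rotation":[0,0,0],"gripper":-1}]' 
python3 nx.py .466 .018 .107 -20
```

```text
clock: 8.85
tool_pos: [0.466, 0.0176, 0.1098]
tcp_rot: [0.697, -0.123, 0.122, -0.696]
contact_force: [-0.1, -1.6, -6.9]
grip_width: 0.0118
t 8.85 pos [0.466  0.0176 0.1098] head -19.96 w 0.0118
F [-0.14 -1.59 -6.94] M [-0.318 -0.159 -0.044] q [-1.030e-01  4.010e-01  2.037e+00 -2.000e-03  7.050e-01  2.470e-01]
off units [-0.002  0.035  0.008] rot units [ 0.0018  0.0006 -0.001 ]
clock: 9.1
tool_pos: [0.466, 0.0176, 0.1068]
tcp_rot: [0.697, -0.123, 0.122, -0.696]
contact_force: [-1.9, -1.9, 0.6]
grip_width: 0.0122
t 9.1 pos [0.466  0.0176 0.1068] head -19.96 w 0.0122
F [-1.88 -1.87  0.56] M [-0.236  0.255 -0.013] q [-1.03e-01  4.06e-01  2.04e+00 -2.00e-03  6.97e-01  2.47e-01]
off units [-0.003 -0.004  0.007] rot units [ 0.0017  0.0006 -0.0008]
```

```bash
python3 -m jog '[{"offset":[0,0,0],"rotation":[0,0,0],"gripper":-0.5},{"offset":[0,0,0],"rotation":[0,0,0],"gripper":-0.1},{"offset":[0,0,0],"rotation":[0,0,0],"gripper":0.0},{"offset":[0,0,0],"rotation":[0,0,0],"gripper":0.1},{"offset":[0,-0.1,0],"rotation":[0,0,0],"gripper":0.1},{"offset":[0,-0.25,0],"rotation":[0,0,0],"gripper":0.1},{"offset":[0,-0.35,0],"rotation":[0,0,0],"gripper":0.1},{"offset":[0,-0.35,0],"rotation":[0,0,0],"gripper":0.1},{"offset":[0,-0.1,0],"rotation":[0,0,0],"gripper":0.1},{"offset":[0,0,0],"rotation":[0,0,0],"gripper":0.1}]' 25
python3 nx.py .502 -.128 .165 26.4
python3 - <<'E'
from h import *
d=cam("side");save(d,"s6.png",(215,150,345,290),5)
E
```

```text
clock: 9.93
tool_pos: [0.4671, 0.0181, 0.1684]
tcp_rot: [0.697, -0.122, 0.123, -0.696]
contact_force: [-0.6, 0.2, -0.1]
grip_width: 0.0471
t 9.93 pos [0.4671 0.0181 0.1684] head -19.96 w 0.0471
F [-0.57  0.18 -0.09] M [0.009 0.042 0.01 ] q [-1.020e-01  3.110e-01  1.972e+00 -1.000e-03  8.580e-01  2.470e-01]
off units [ 1.654  0.072 -2.508] rot units [ 0.0009 -0.7727  0.0009]
```

View pics/s6.png

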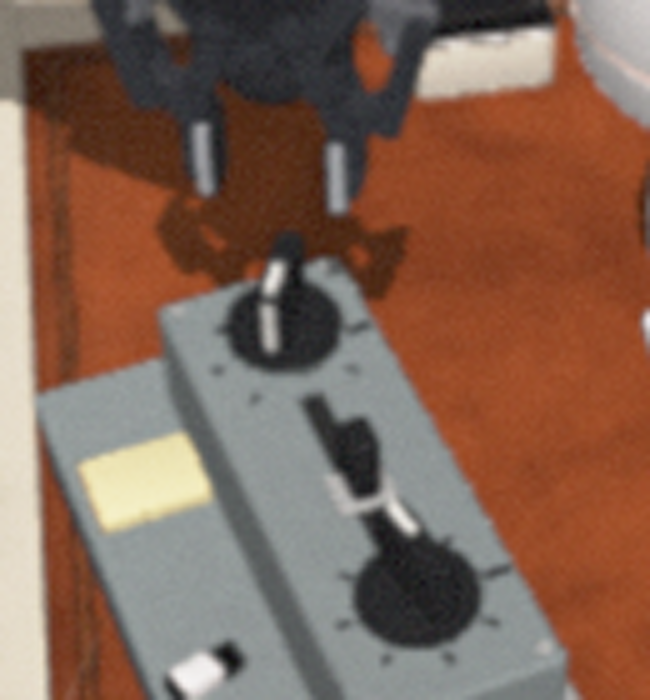

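The left dial stands raised: its skirt is now at (285,325), up from (286,345). On to the right dial.

```bash
python3 -m jog '[{"offset":[0.2,-0.02,-0.3],"rotation":[0,0,0],"gripper":0.1},{"offset":[0.3,0,-0.46],"rotation":[0,0,0],"gripper":0.1},{"offset":[0.3,0,-0.46],"rotation":[0,0,0],"gripper":0.1},{"offset":[0.3,0,-0.46],"rotation":[0,0,0],"gripper":0.1},{"offset":[0.27,0,-0.4],"rotation":[0,0,0],"gripper":0.1},{"offset":[0.1,0,-0.15],"rotation":[0,0,0],"gripper":0.1},{"offset":[0,0,0],"rotation":[0,-0.08,0],"gripper":0.1},{"offset":[0,0,0],"rotation":[0,-0.11,0],"gripper":0.1},{"offset":[0,0,0],"rotation":[0,-0.11,0],"gripper":0.1},{"offset":[0,0,0],"rotation":[0,-0.11,0],"gripper":0.1},{"offset":[0,0,0],"rotation":[0,-0.11,0],"gripper":0.1},{"offset":[0,0,0],"rotation":[0,-0.1,0],"gripper":0.1},{"offset":[0,0,0],"rotation":[0,-0.08,0],"gripper":0.1},{"offset":[0,0,0],"rotation":[0,0,0],"gripper":0.1}]' 
python3 nx.py .502 -.128 .130 26.4
```

```text
clock: 11.15
tool_pos: [0.4942, -0.114, 0.1566]
tcp_rot: [-0.689, -0.143, 0.152, 0.695]
contact_force: [1.1, 0.2, 0.3]
grip_width: 0.0469
t 11.15 pos [ 0.4942 -0.114   0.1566] head 24.07 w 0.0469
F [1.08 0.21 0.34] M [ 0.001  0.027 -0.011] q [-0.357  0.386  1.885 -0.     0.886 -0.777]
off units [ 0.033  0.529 -0.325] rot units [-0.0107 -0.0388 -0.0105]
```

```bash
python3 -m jog '[{"offset":[0.03,-0.1,-0.17],"rotation":[-0.0107,-0.02,-0.0105],"gripper":0.1},{"offset":[0,0,-0.15],"rotation":[0,-0.018,0],"gripper":0.1},{"offset":[0,0,0],"rotation":[0,0,0],"gripper":0.1}]' 
python3 nx.py .502 -.128 .130 26.4
python3 - <<'E'
from h import *
d=cam("side");save(d,"s7.png",(215,150,345,290),5)
E
```

```text
clock: 11.4
tool_pos: [0.5015, -0.1267, 0.1596]
tcp_rot: [-0.688, -0.158, 0.16, 0.69]
contact_force: [-0.4, 0.1, 0.1]
grip_width: 0.0468
t 11.4 pos [ 0.5015 -0.1267  0.1596] head 26.04 w 0.0468
F [-0.39  0.09  0.11] M [-0.05   0.031  0.032] q [-0.375  0.39   1.867  0.     0.887 -0.83 ]
off units [-0.002  0.593 -0.03 ] rot units [-0.0021 -0.0061 -0.0019]
```

View pics/s7.png

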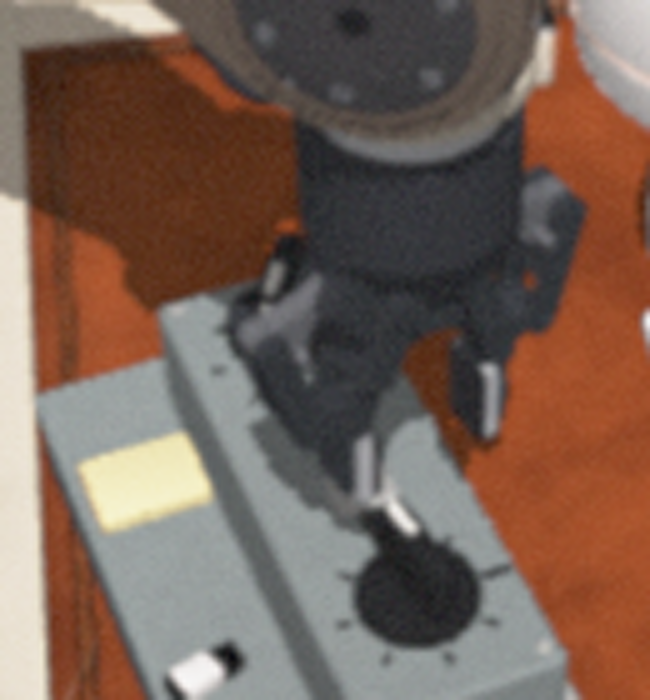

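```bash
python3 -m jog '[{"offset":[0,0.2,-0.03],"rotation":[-0.002,-0.006,-0.002],"gripper":0.1},{"offset":[0,0.3,0],"rotation":[0,0,0],"gripper":0.1},{"offset":[0,0.3,0],"rotation":[0,0,0],"gripper":0.1},{"offset":[0,0.2,0],"rotation":[0,0,0],"gripper":0.1},{"offset":[0,0,0],"rotation":[0,0,0],"gripper":0.1}]' 
python3 nx.py .502 -.128 .093 26.4
python3 - <<'E'
from h import *
d=cam("side");save(d,"s8.png",(235,170,345,290),5)
E
```

```text
clock: 11.87
tool_pos: [0.5005, -0.1252, 0.1069]
tcp_rot: [-0.689, -0.157, 0.157, 0.69]
contact_force: [0.4, 0.5, -0.3]
grip_width: 0.0469
t 11.87 pos [ 0.5005 -0.1252  0.1069] head 25.63 w 0.0469
F [ 0.44  0.48 -0.26] M [-0.021  0.026  0.021] q [-3.730e-01  4.630e-01  1.924e+00  1.000e-03  7.560e-01 -8.220e-01]
off units [ 0.002  0.278 -0.064] rot units [-0.0014 -0.0128 -0.0004]
```

View pics/s8.png

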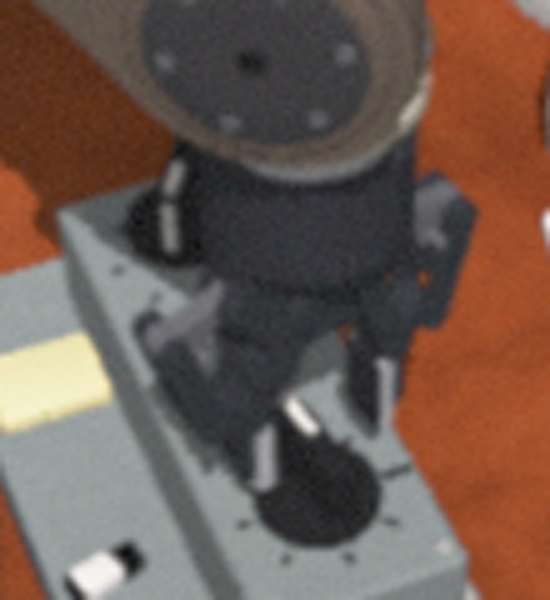

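```bash
python3 -m jog '[{"offset":[0,0.13,-0.06],"rotation":[0,-0.012,0],"gripper":0.1},{"offset":[0,0.14,0],"rotation":[0,0,0],"gripper":-0.2},{"offset":[0,0,0],"rotation":[0,0,0],"gripper":-0.5},{"offset":[0,0,0],"rotation":[0,0,0],"gripper":-0.6},{"offset":[0,0,0],"rotation":[0,0,0],"gripper":-0.65}]' 20
python3 nx.py .502 -.128 .093 26.4
python3 -m jog '[{"offset":[0,0,0],"rotation":[0,0,0],"gripper":-0.7},{"offset":[0,0,0],"rotation":[0,0,0],"gripper":-0.75},{"offset":[0,0,0],"rotation":[0,0,0],"gripper":-0.8},{"offset":[0,0,0],"rotation":[0,0,0],"gripper":-1},{"offset":[0,0,0],"rotation":[0,0,0],"gripper":-1}]' 20
python3 nx.py .502 -.128 .093 26.4
```

```text
clock: 12.33
tool_pos: [0.5027, -0.1278, 0.0944]
tcp_rot: [-0.689, -0.161, 0.16, 0.689]
contact_force: [0.6, -0.8, -0.4]
grip_width: 0.0147
t 12.33 pos [ 0.5027 -0.1278  0.0944] head 26.3 w 0.0147
F [ 0.58 -0.77 -0.44] M [0.009 0.049 0.022] q [-3.77e-01  4.84e-01  1.93e+00  1.00e-03  7.26e-01 -8.37e-01]
off units [-0.014  0.027  0.003] rot units [ 0.0002 -0.0017  0.001 ]
clock: 12.75
tool_pos: [0.5022, -0.1281, 0.095]
tcp_rot: [0.689, 0.161, -0.16, -0.689]
contact_force: [-1.0, -1.2, -1.4]
grip_width: 0.0121
t 12.75 pos [ 0.5022 -0.1281  0.095 ] head 26.26 w 0.0121
F [-1.03 -1.17 -1.41] M [-0.086  0.112 -0.026] q [-0.377  0.483  1.93   0.     0.727 -0.836]
off units [-0.003  0.04   0.003] rot units [ 0.0003 -0.0023  0.0007]
```

```bash
python3 -m jog '[{"offset":[0,0.01,0],"rotation":[0,0,0],"gripper":-1},{"offset":[0,0,0],"rotation":[0,-0.06,0],"gripper":-1},{"offset":[0,0,0],"rotation":[0,-0.08,0],"gripper":-1},{"offset":[0,0,0],"rotation":[0,-0.08,0],"gripper":-1},{"offset":[0,0,0],"rotation":[0,-0.06,0],"gripper":-1},{"offset":[0,0,0],"rotation":[0,0,0],"gripper":-1}]' 45
python3 nx.py .502 -.128 .0945 42.7
python3 -m jog '[{"offset":[0,-0.03,0],"rotation":[0,0,0],"gripper":-1},{"offset":[0,-0.03,0],"rotation":[0,0,0],"gripper":-1},{"offset":[0,-0.02,0],"rotation":[0,0,0],"gripper":-1},{"offset":[0,0,0],"rotation":[0,0,0],"gripper":-1}]'
python3 nx.py .502 -.128 .0945 42.7
```

```text
clock: 13.25
tool_pos: [0.5023, -0.128, 0.0947]
tcp_rot: [0.656, 0.264, -0.263, -0.656]
contact_force: [-1.3, -1.1, 0.1]
grip_width: 0.0117
t 13.25 pos [ 0.5023 -0.128   0.0947] head 43.8 w 0.0117
F [-1.28 -1.11  0.1 ] M [-0.129  0.184  0.075] q [-3.770e-01  4.830e-01  1.931e+00  1.000e-03  7.260e-01 -1.142e+00]
off units [-0.004  0.004  0.003] rot units [0.0007 0.0184 0.0007]
clock: 13.58
tool_pos: [0.5021, -0.1279, 0.0985]
tcp_rot: [0.657, 0.262, -0.262, -0.657]
contact_force: [0.5, -1.0, -6.1]
grip_width: 0.0121
t 13.58 pos [ 0.5021 -0.1279  0.0985] head 43.44 w 0.0121
F [ 0.5  -1.02 -6.07] M [-0.187 -0.174  0.061] q [-0.377  0.478  1.928  0.     0.736 -1.136]
off units [-0.002  0.079  0.   ] rot units [0.0002 0.0123 0.0004]
```

```bash
python3 -m jog '[{"offset":[0,0.04,0],"rotation":[0,0,0],"gripper":-1},{"offset":[0,0.03,0],"rotation":[0,0,0],"gripper":-1},{"offset":[0,0,0],"rotation":[0,-0.05,0],"gripper":-1},{"offset":[0,0,0],"rotation":[0,-0.05,0],"gripper":-1},{"offset":[0,0,0],"rotation":[0,0,0],"gripper":-1},{"offset":[0,-0.03,0],"rotation":[0,0,0],"gripper":-1},{"offset":[0,-0.03,0],"rotation":[0,0,0],"gripper":-1},{"offset":[0,-0.015,0],"rotation":[0,0,0],"gripper":-1},{"offset":[0,0,0],"rotation":[0,0,0],"gripper":-1}]'
python3 nx.py .502 -.128 .0945 49
```

```text
clock: 14.33
tool_pos: [0.5021, -0.1279, 0.0985]
tcp_rot: [-0.643, -0.294, 0.294, 0.643]
contact_force: [0.3, -0.3, -6.1]
grip_width: 0.0121
t 14.33 pos [ 0.5021 -0.1279  0.0985] head 49.19 w 0.0121
F [ 0.29 -0.34 -6.09] M [-0.198 -0.131  0.047] q [-3.770e-01  4.780e-01  1.928e+00  1.000e-03  7.360e-01 -1.236e+00]
off units [-0.003  0.079 -0.   ] rot units [0.0001 0.0032 0.0004]
```

```bash
python3 -m jog '[{"offset":[0,0.04,0],"rotation":[0,0,0],"gripper":-1},{"offset":[0,0.03,0],"rotation":[0,0,0],"gripper":-1},{"offset":[0,0,0],"rotation":[0,-0.05,0],"gripper":-1},{"offset":[0,0,0],"rotation":[0,-0.05,0],"gripper":-1},{"offset":[0,0,0],"rotation":[0,0,0],"gripper":-1},{"offset":[0,-0.03,0],"rotation":[0,0,0],"gripper":-1},{"offset":[0,-0.03,0],"rotation":[0,0,0],"gripper":-1},{"offset":[0,-0.015,0],"rotation":[0,0,0],"gripper":-1},{"offset":[0,0,0],"rotation":[0,0,0],"gripper":-1}]'
python3 nx.py .502 -.128 .0945 54.5
```

```text
clock: 15.08
tool_pos: [0.5021, -0.1279, 0.0985]
tcp_rot: [-0.627, -0.327, 0.326, 0.627]
contact_force: [0.0, -1.3, -6.3]
grip_width: 0.012
t 15.08 pos [ 0.5021 -0.1279  0.0985] head 54.98 w 0.012
F [ 0.01 -1.34 -6.28] M [-0.214 -0.12   0.038] q [-3.770e-01  4.780e-01  1.928e+00  1.000e-03  7.360e-01 -1.337e+00]
off units [-0.003  0.08   0.   ] rot units [0.0001 0.008  0.0005]
```

```bash
python3 -m jog '[{"offset":[0,0.04,0],"rotation":[0,0,0],"gripper":-1},{"offset":[0,0.03,0],"rotation":[0,0,0],"gripper":-1},{"offset":[0,0,0],"rotation":[0,-0.05,0],"gripper":-1},{"offset":[0,0,0],"rotation":[0,-0.045,0],"gripper":-1},{"offset":[0,0,0],"rotation":[0,0,0],"gripper":-1},{"offset":[0,-0.03,0],"rotation":[0,0,0],"gripper":-1},{"offset":[0,-0.03,0],"rotation":[0,0,0],"gripper":-1},{"offset":[0,-0.015,0],"rotation":[0,0,0],"gripper":-1},{"offset":[0,0,0],"rotation":[0,0,0],"gripper":-1}]'
python3 nx.py .502 -.128 .0945 60
```

```text
clock: 15.83
tool_pos: [0.502, -0.1278, 0.0985]
tcp_rot: [-0.611, -0.356, 0.356, 0.611]
contact_force: [1.1, -0.8, -5.9]
grip_width: 0.0119
t 15.83 pos [ 0.502  -0.1278  0.0985] head 60.49 w 0.0119
F [ 1.09 -0.77 -5.91] M [-0.216 -0.097  0.078] q [-3.770e-01  4.780e-01  1.928e+00  1.000e-03  7.360e-01 -1.433e+00]
off units [-0.003  0.08  -0.001] rot units [-0.      0.0082  0.0005]
```

```bash
python3 -m jog '[{"offset":[0,0.04,0],"rotation":[0,0,0],"gripper":-1},{"offset":[0,0.03,0],"rotation":[0,0,0],"gripper":-1},{"offset":[0,0,0],"rotation":[0,-0.05,0],"gripper":-1},{"offset":[0,0,0],"rotation":[0,-0.045,0],"gripper":-1},{"offset":[0,0,0],"rotation":[0,0,0],"gripper":-1},{"offset":[0,-0.03,0],"rotation":[0,0,0],"gripper":-1},{"offset":[0,-0.03,0],"rotation":[0,0,0],"gripper":-1},{"offset":[0,-0.015,0],"rotation":[0,0,0],"gripper":-1},{"offset":[0,0,0],"rotation":[0,0,0],"gripper":-1}]'
python3 nx.py .502 -.128 .0945 65.5
```

```text
clock: 16.58
tool_pos: [0.5021, -0.1278, 0.0986]
tcp_rot: [-0.593, -0.385, 0.385, 0.593]
contact_force: [-0.4, -2.0, -5.5]
grip_width: 0.0118
t 16.58 pos [ 0.5021 -0.1278  0.0986] head 66.01 w 0.0118
F [-0.44 -1.95 -5.48] M [-0.186 -0.08  -0.006] q [-3.770e-01  4.770e-01  1.928e+00  1.000e-03  7.370e-01 -1.530e+00]
off units [-0.004  0.082 -0.   ] rot units [0.0001 0.0085 0.0006]
```

```bash
python3 -m jog '[{"offset":[0,0.04,0],"rotation":[0,0,0],"gripper":-1},{"offset":[0,0.03,0],"rotation":[0,0,0],"gripper":-1},{"offset":[0,0,0],"rotation":[0,-0.05,0],"gripper":-1},{"offset":[0,0,0],"rotation":[0,-0.045,0],"gripper":-1},{"offset":[0,0,0],"rotation":[0,0,0],"gripper":-1},{"offset":[0,-0.03,0],"rotation":[0,0,0],"gripper":-1},{"offset":[0,-0.03,0],"rotation":[0,0,0],"gripper":-1},{"offset":[0,-0.015,0],"rotation":[0,0,0],"gripper":-1},{"offset":[0,0,0],"rotation":[0,0,0],"gripper":-1}]'
python3 nx.py .502 -.128 .0945 71.5
```

```text
clock: 17.33
tool_pos: [0.5021, -0.1279, 0.099]
tcp_rot: [0.574, 0.414, -0.413, -0.574]
contact_force: [0.2, -1.1, -2.8]
grip_width: 0.0121
t 17.33 pos [ 0.5021 -0.1279  0.099 ] head 71.53 w 0.0121
F [ 0.16 -1.09 -2.83] M [-0.142  0.108  0.055] q [-3.770e-01  4.770e-01  1.927e+00  1.000e-03  7.370e-01 -1.626e+00]
off units [-0.004  0.09   0.002] rot units [0.0004 0.0004 0.0006]
```

Free here (2.8 N at +4.3 mm). Drawing it up.

```bash
python3 -m jog '[{"offset":[0,-0.03,0],"rotation":[0,0,0],"gripper":-1},{"offset":[0,0,0],"rotation":[0,0,0],"gripper":-1}]'
python3 nx.py .502 -.128 .0945 71.5
python3 -m jog '[{"offset":[0,-0.03,0],"rotation":[0,0,0],"gripper":-1},{"offset":[0,-0.03,0],"rotation":[0,0,0],"gripper":-1},{"offset":[0,-0.03,0],"rotation":[0,0,0],"gripper":-1},{"offset":[0,-0.03,0],"rotation":[0,0,0],"gripper":-1},{"offset":[0,0,0],"rotation":[0,0,0],"gripper":-1}]'
python3 nx.py .502 -.128 .0945 71.5
```

```text
clock: 17.5
tool_pos: [0.5021, -0.1279, 0.1006]
tcp_rot: [0.574, 0.413, -0.413, -0.574]
contact_force: [-0.6, -1.6, -2.3]
grip_width: 0.0123
t 17.5 pos [ 0.5021 -0.1279  0.1006] head 71.47 w 0.0123
F [-0.58 -1.59 -2.35] M [-0.112  0.123  0.036] q [-3.770e-01  4.740e-01  1.926e+00  1.000e-03  7.410e-01 -1.625e+00]
off units [-0.004  0.122  0.002] rot units [ 0.0005 -0.0004  0.0006]
clock: 17.92
tool_pos: [0.5022, -0.1278, 0.1073]
tcp_rot: [0.574, 0.413, -0.413, -0.574]
contact_force: [-1.0, -1.7, -2.8]
grip_width: 0.0125
t 17.92 pos [ 0.5022 -0.1278  0.1073] head 71.44 w 0.0125
F [-1.   -1.74 -2.77] M [-0.109  0.145  0.036] q [-3.770e-01  4.640e-01  1.920e+00  1.000e-03  7.570e-01 -1.625e+00]
off units [-0.004  0.255  0.002] rot units [ 0.0005 -0.001   0.0006]
```

Total rise needed is about 14 + 1.2 + 1 mm, so the target is z ≈ 0.111.

```bash
python3 -m jog '[{"offset":[0,-0.03,0],"rotation":[0,0,0],"gripper":-1},{"offset":[0,-0.03,0],"rotation":[0,0,0],"gripper":-1},{"offset":[0,-0.02,0],"rotation":[0,0,0],"gripper":-1},{"offset":[0,0,0],"rotation":[0,0,0],"gripper":-1}]'
python3 nx.py .502 -.128 .108 71.5
python3 -m jog '[{"offset":[0,0.03,0],"rotation":[0,0,0],"gripper":-1},{"offset":[0,0.027,0],"rotation":[0,0,0],"gripper":-1},{"offset":[0,0,0],"rotation":[0,0,0],"gripper":-1}]'
python3 nx.py .502 -.128 .108 71.5
```

```text
clock: 18.25
tool_pos: [0.502, -0.1278, 0.1114]
tcp_rot: [-0.574, -0.413, 0.413, 0.574]
contact_force: [0.6, -0.7, -7.1]
grip_width: 0.0119
t 18.25 pos [ 0.502  -0.1278  0.1114] head 71.44 w 0.0119
F [ 0.56 -0.73 -7.09] M [-0.207 -0.141 -0.011] q [-3.770e-01  4.580e-01  1.916e+00  1.000e-03  7.670e-01 -1.625e+00]
off units [-0.004  0.068 -0.001] rot units [ 0.0002 -0.001   0.0006]
clock: 18.5
tool_pos: [0.5021, -0.1278, 0.1084]
tcp_rot: [0.574, 0.413, -0.413, -0.574]
contact_force: [-0.5, -0.4, -0.7]
grip_width: 0.0123
t 18.5 pos [ 0.5021 -0.1278  0.1084] head 71.44 w 0.0123
F [-0.49 -0.4  -0.73] M [-0.111  0.141  0.041] q [-3.770e-01  4.620e-01  1.919e+00  1.000e-03  7.600e-01 -1.625e+00]
off units [-0.004  0.009  0.002] rot units [ 0.0005 -0.001   0.0006]
```

```bash
python3 -m jog '[{"offset":[0,0.012,0],"rotation":[0,0,0],"gripper":-0.6},{"offset":[0,0,0],"rotation":[0,0,0],"gripper":-0.4},{"offset":[0,0,0],"rotation":[0,0,0],"gripper":-0.3},{"offset":[0,0,0],"rotation":[0,0,0],"gripper":-0.3},{"offset":[0,-0.1,0],"rotation":[0,0,0],"gripper":-0.3},{"offset":[0,-0.25,0],"rotation":[0,0,0],"gripper":-0.3},{"offset":[0,-0.35,0],"rotation":[0,0,0],"gripper":-0.3},{"offset":[0,-0.35,0],"rotation":[0,0,0],"gripper":-0.3},{"offset":[0,-0.1,0],"rotation":[0,0,0],"gripper":-0.3},{"offset":[0,0,0],"rotation":[0,0,0],"gripper":-0.3}]' 25
python3 nx.py .488 -.0705 .170 13.7
python3 - <<'E'
from h import *
d=cam("side");save(d,"s9.png",(215,150,345,290),5)
E
```

```text
clock: 19.33
tool_pos: [0.5026, -0.1277, 0.1693]
tcp_rot: [0.574, 0.413, -0.412, -0.574]
contact_force: [0.2, -0.8, 0.0]
grip_width: 0.03
t 19.33 pos [ 0.5026 -0.1277  0.1693] head 71.42 w 0.03
F [ 0.15 -0.77  0.02] M [ 0.043 -0.054 -0.018] q [-0.377  0.378  1.856  0.002  0.906 -1.624]
off units [ 0.99  -0.014  0.641] rot units [0.001  0.962  0.0019]
```

View pics/s9.png

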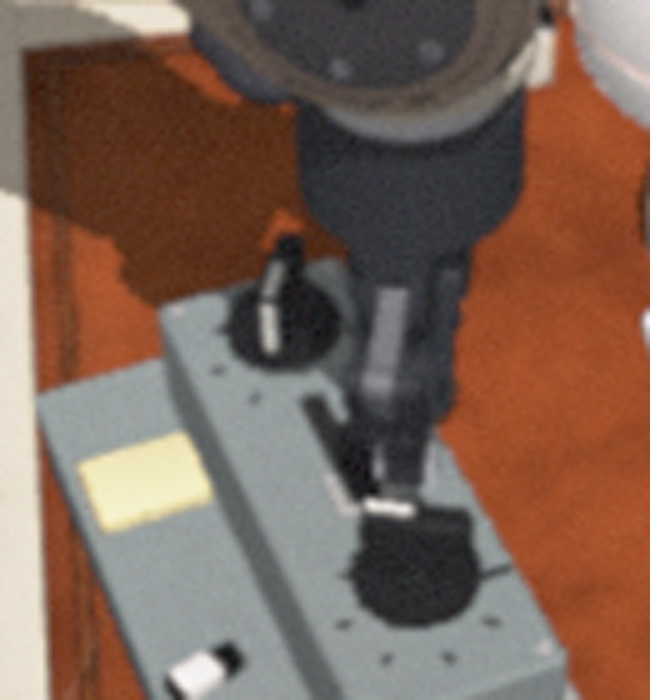

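```bash
python3 -m jog '[{"offset":[0.2,0,0.12],"rotation":[0,0,0],"gripper":0},{"offset":[0.3,0,0.2],"rotation":[0,0,0],"gripper":0},{"offset":[0.25,0,0.17],"rotation":[0,0,0],"gripper":0},{"offset":[0.15,0,0.1],"rotation":[0,0,0],"gripper":0},{"offset":[0,0,0],"rotation":[0,0.06,0],"gripper":0},{"offset":[0,0,0],"rotation":[0,0.11,0],"gripper":0},{"offset":[0,0,0],"rotation":[0,0.115,0],"gripper":0},{"offset":[0,0,0],"rotation":[0,0.115,0],"gripper":0},{"offset":[0,0,0],"rotation":[0,0.115,0],"gripper":0},{"offset":[0,0,0],"rotation":[0,0.115,0],"gripper":0},{"offset":[0,0,0],"rotation":[0,0.115,0],"gripper":0},{"offset":[0,0,0],"rotation":[0,0.1,0],"gripper":0},{"offset":[0,0,0],"rotation":[0,0.06,0],"gripper":0},{"offset":[0,0,0],"rotation":[0,0,0],"gripper":0}]' 25
python3 nx.py .4877 -.0697 .145 13.9
```

```text
clock: 20.55
tool_pos: [0.4817, -0.0645, 0.1588]
tcp_rot: [-0.699, -0.086, 0.095, 0.704]
contact_force: [-0.3, 0.2, 0.1]
grip_width: 0.0428
t 20.55 pos [ 0.4817 -0.0645  0.1588] head 14.76 w 0.0428
F [-0.26  0.24  0.13] M [-0.017  0.046 -0.025] q [-0.27   0.355  1.932  0.002  0.87  -0.529]
off units [ 0.093  0.273 -0.133] rot units [-0.0086  0.0143 -0.0116]
```

```bash
python3 -m jog '[{"offset":[0.09,0,-0.12],"rotation":[-0.0086,0.014,-0.0116],"gripper":0},{"offset":[0,0,0],"rotation":[0,0,0],"gripper":0}]'
python3 nx.py .4877 -.0697 .145 13.9
python3 - <<'E'
from h import *
d=cam("side");save(d,"s10.png",(215,150,345,290),5)
E
```

```text
clock: 20.72
tool_pos: [0.4876, -0.0688, 0.1578]
tcp_rot: [0.702, 0.087, -0.087, -0.702]
contact_force: [-0.2, -0.3, -0.6]
grip_width: 0.0425
t 20.72 pos [ 0.4876 -0.0688  0.1578] head 14.11 w 0.0425
F [-0.23 -0.33 -0.65] M [-0.001  0.03   0.046] q [-0.274  0.359  1.928 -0.     0.855 -0.52 ]
off units [-0.003  0.256 -0.018] rot units [ 0.0001  0.0034 -0.0001]
```

View pics/s10.png

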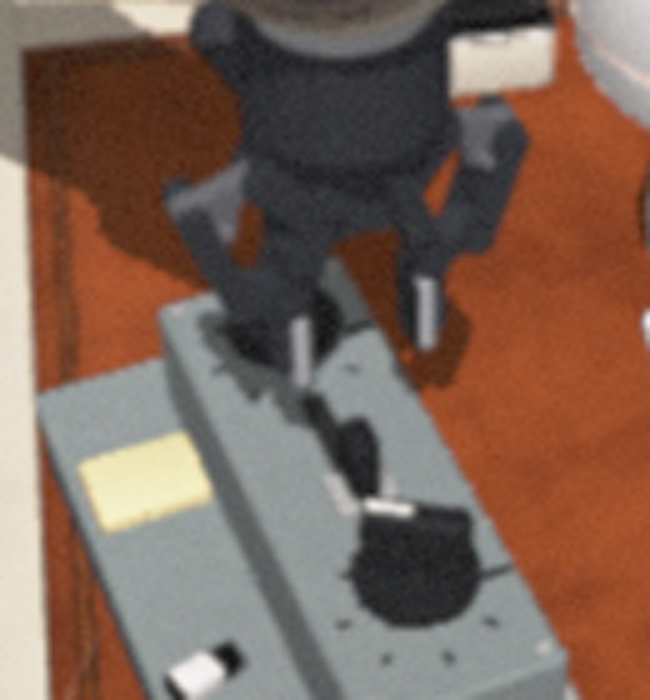

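```bash
python3 -m jog '[{"offset":[0,0.2,-0.02],"rotation":[0,0.003,0],"gripper":0},{"offset":[0,0.3,0],"rotation":[0,0,0],"gripper":0},{"offset":[0,0.3,0],"rotation":[0,0,0],"gripper":0},{"offset":[0,0.15,0],"rotation":[0,0,0],"gripper":0},{"offset":[0,0.0,0],"rotation":[0,0,0],"gripper":0}]'
python3 nx.py .4877 -.0697 .098 13.9
python3 - <<'E'
from h import *
d=cam("side");save(d,"s11.png",(215,150,345,290),5)
E
```

```text
clock: 21.18
tool_pos: [0.4878, -0.0695, 0.1089]
tcp_rot: [0.702, 0.089, -0.088, -0.701]
contact_force: [-0.7, -0.8, -0.4]
grip_width: 0.0426
t 21.18 pos [ 0.4878 -0.0695  0.1089] head 14.38 w 0.0426
F [-0.68 -0.81 -0.43] M [0.016 0.039 0.063] q [-0.276  0.432  1.978  0.     0.73  -0.527]
off units [-0.003  0.217 -0.003] rot units [0.0003 0.008  0.0006]
```

View pics/s11.png

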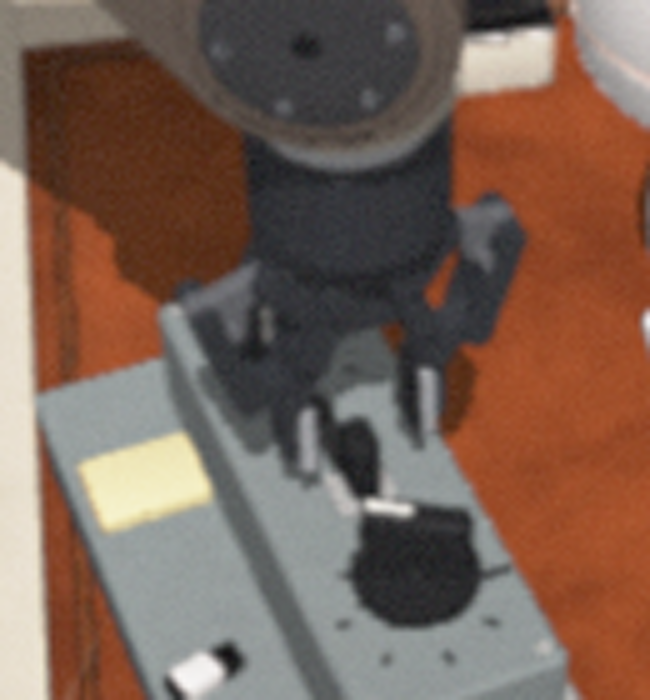

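```bash
python3 -m jog '[{"offset":[0,0.1,0],"rotation":[0,0.008,0],"gripper":0},{"offset":[0,0.1,0],"rotation":[0,0,0],"gripper":-0.4},{"offset":[0,0,0],"rotation":[0,0,0],"gripper":-0.55},{"offset":[0,0,0],"rotation":[0,0,0],"gripper":-0.6},{"offset":[0,0,0],"rotation":[0,0,0],"gripper":-0.65},{"offset":[0,0,0],"rotation":[0,0,0],"gripper":-0.7},{"offset":[0,0,0],"rotation":[0,0,0],"gripper":-0.75},{"offset":[0,0,0],"rotation":[0,0,0],"gripper":-1},{"offset":[0,0,0],"rotation":[0,0,0],"gripper":-1}]' 30
python3 nx.py .4877 -.0697 .098 13.9
```

```text
clock: 21.98
tool_pos: [0.4874, -0.0699, 0.1004]
tcp_rot: [0.702, 0.086, -0.086, -0.701]
contact_force: [-0.0, -0.5, -3.3]
grip_width: 0.013
t 21.98 pos [ 0.4874 -0.0699  0.1004] head 13.96 w 0.013
F [-0.01 -0.47 -3.28] M [-0.064  0.075 -0.02 ] q [-2.760e-01  4.450e-01  1.987e+00 -1.000e-03  7.080e-01 -5.190e-01]
off units [0.007 0.048 0.002] rot units [0.0011 0.001  0.0003]
```

```bash
python3 -m jog '[{"offset":[0,0.01,0.03],"rotation":[0,0,0],"gripper":-1},{"offset":[0,0,0.03],"rotation":[0,0,0],"gripper":-1},{"offset":[0,0,0.03],"rotation":[0,0,0],"gripper":-1},{"offset":[0,0,0],"rotation":[0,0,0],"gripper":-1}]' 30
python3 nx.py .479 -.035 .100 13.9
```

```text
clock: 22.32
tool_pos: [0.4864, -0.0659, 0.1004]
tcp_rot: [0.703, 0.086, -0.086, -0.701]
contact_force: [-0.5, -1.0, -2.4]
grip_width: 0.0134
t 22.32 pos [ 0.4864 -0.0659  0.1004] head 13.97 w 0.0134
F [-0.45 -0.97 -2.44] M [-0.051  0.079 -0.044] q [-0.268  0.443  1.991 -0.003  0.705 -0.51 ]
off units [0.006 0.006 0.635] rot units [0.0023 0.0012 0.0006]
```

```bash
python3 -m jog '[{"offset":[0,0,0.06],"rotation":[0,0,0],"gripper":-1},{"offset":[0,0,0.06],"rotation":[0,0,0],"gripper":-1},{"offset":[0,0,0.06],"rotation":[0,0,0],"gripper":-1},{"offset":[0,0,0.06],"rotation":[0,0,0],"gripper":-1},{"offset":[0,0,0.06],"rotation":[0,0,0],"gripper":-1},{"offset":[0,0,0.06],"rotation":[0,0,0],"gripper":-1},{"offset":[0,0,0.06],"rotation":[0,0,0],"gripper":-1},{"offset":[0,0,0],"rotation":[0,0,0],"gripper":-1}]'
python3 nx.py .4792 -.0369 .1004 13.9
```

```text
clock: 22.98
tool_pos: [0.4808, -0.0433, 0.1004]
tcp_rot: [0.703, 0.086, -0.086, -0.701]
contact_force: [-1.2, -2.4, -2.2]
grip_width: 0.0129
t 22.98 pos [ 0.4808 -0.0433  0.1004] head 13.99 w 0.0129
F [-1.24 -2.35 -2.19] M [-0.387  0.066  0.011] q [-0.225  0.434  2.01  -0.003  0.695 -0.467]
off units [ 0.001 -0.001  0.131] rot units [0.0027 0.0015 0.0007]
```

```bash
python3 -m jog '[{"offset":[0,0,0.05],"rotation":[0,0,0],"gripper":-1},{"offset":[0,0,0.04],"rotation":[0,0,0],"gripper":-1},{"offset":[0,0,0.03],"rotation":[0,0,0],"gripper":-1},{"offset":[0,0,0],"rotation":[0,0,0],"gripper":-1}]'
python3 nx.py .4792 -.0369 .1004 13.9
python3 -m jog '[{"offset":[0,0,0.03],"rotation":[0,0,0],"gripper":-1},{"offset":[0,0,0.03],"rotation":[0,0,0],"gripper":-1}]'
python3 nx.py .4792 -.0369 .1004 13.9
```

```text
clock: 23.32
tool_pos: [0.4792, -0.0371, 0.1004]
tcp_rot: [0.703, 0.087, -0.086, -0.701]
contact_force: [-1.1, -5.1, -3.7]
grip_width: 0.0131
t 23.32 pos [ 0.4792 -0.0371  0.1004] head 14.02 w 0.0131
F [-1.12 -5.12 -3.66] M [-0.982  0.152 -0.009] q [-0.213  0.432  2.015 -0.004  0.692 -0.454]
off units [ 0.    -0.001  0.004] rot units [0.0033 0.002  0.0007]
clock: 23.48
tool_pos: [0.4793, -0.037, 0.1004]
tcp_rot: [0.705, 0.088, -0.086, -0.699]
contact_force: [-1.6, -22.6, -5.4]
grip_width: 0.0132
t 23.48 pos [ 0.4793 -0.037   0.1004] head 14.13 w 0.0132
F [ -1.61 -22.57  -5.36] M [-3.591  0.317 -0.095] q [-0.21   0.431  2.016 -0.011  0.689 -0.448]
off units [-0.002  0.     0.003] rot units [0.0082 0.0038 0.0012]
```

```bash
python3 -m jog '[{"offset":[0,0,0],"rotation":[0,0,0],"gripper":-1},{"offset":[0,0,0],"rotation":[0,0,0],"gripper":-0.5},{"offset":[0,0,0],"rotation":[0,0,0],"gripper":-0.3},{"offset":[0,0,0],"rotation":[0,0,0],"gripper":-0.1},{"offset":[0,0,0],"rotation":[0,0,0],"gripper":-0.1},{"offset":[0,-0.1,0],"rotation":[0,0,0],"gripper":-0.1},{"offset":[0,-0.25,0],"rotation":[0,0,0],"gripper":-0.1},{"offset":[0,-0.35,0],"rotation":[0,0,0],"gripper":-0.1},{"offset":[0,-0.4,0],"rotation":[0,0,0],"gripper":-0.1},{"offset":[0,-0.4,0],"rotation":[0,0,0],"gripper":-0.1},{"offset":[0,-0.4,0],"rotation":[0,0,0],"gripper":-0.1},{"offset":[0,0,0],"rotation":[0,0,0],"gripper":-0.1}]' 
python3 nx.py .4792 -.0369 .25 13.9
python3 - <<'E'
from h import *
d=cam("side");save(d,"s12.png",(215,190,345,345),4)
E
```

```text
clock: 24.48
tool_pos: [0.479, -0.0348, 0.2014]
tcp_rot: [0.704, 0.088, -0.086, -0.699]
contact_force: [0.4, 0.3, -0.2]
grip_width: 0.0382
t 24.48 pos [ 0.479  -0.0348  0.2014] head 14.12 w 0.0382
F [ 0.39  0.29 -0.16] M [0.033 0.022 0.028] q [-0.207  0.284  1.903 -0.007  0.95  -0.449]
off units [-0.004 -0.971 -0.048] rot units [0.0066 0.0036 0.0013]
```

View pics/s12.png

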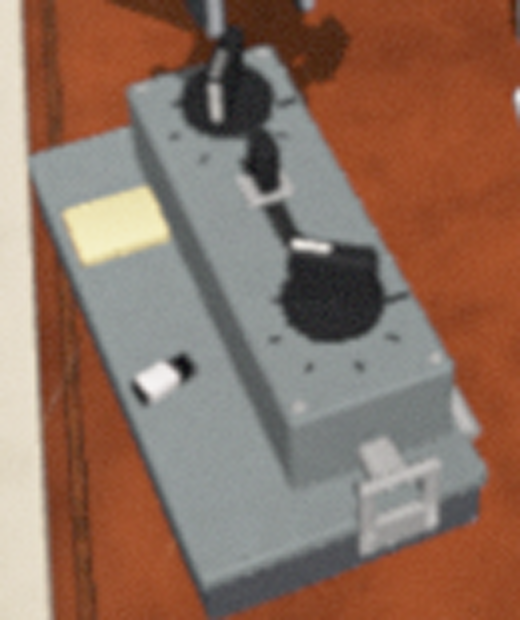

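The knob is at the left end of its slot (262,155) and the tongue is out of the keeper (390,500). Both dials are up, the notes and eraser are where they were, and the gripper is clear.

```bash
python3 -c "
from rig import ctrl
print(ctrl.hand_in())"
```

```text
the job is handed in; nothing more can be done
None
```

The lock box is unlocked and the job is handed in, at about 24.5 s of the 72 s allowed; the hand-in reported no verdict.

- **Left dial:** I felt for the catch with light pulls of about 7 N at most. It came free at about 124°, 11° short of mark 3, and I drew it fully up.
- **Right dial:** Done the same way, with pulls of about 6 N at most on the blocked tries. It came free on the sixth try at about 212°, 13° short of mark 5, and I drew it fully up.
- **Bolt:** With both dials up, I slid the knob left. It moved freely past the 2 mm where the pins would block it and met its end stop at about 34 mm. Pressing on to confirm the stop briefly put about 23 N on the knob. I then let go and raised the gripper clear.

**Last checks:** The final side picture shows both dials up, the knob at the left end of its slot and the tongue out of the keeper. The notes and eraser are in place. The other bystanders were not checked after the job. The wrist force read near zero afterwards.

**What disagreed:** The fingertips sit about 28 mm behind the reported tool point. On the first grasp the gripper therefore closed just above the left dial's bar and rested on it with about 1 N. I corrected the height from the camera and allowed for it from then on.

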